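Fetch the orange-capped jar from behind the reagent bottles

ROBOT

A 7-joint arm with a two-finger parallel gripper is mounted at the origin on the work surface. World frame = base frame: x ahead of the robot, y to its left, z up, the work surface at z = 0. Lengths are in m, angles in rad, forces in N, time in s.
With the tool pointing down it reaches from about 0.425 to 0.8 m from the base axis. Payload 8.3 kg.
Tool frame: the origin (TCP) lies midway between the tips of the shut fingers; the grasp point (between the pads) lies behind it (arm.grip_depth is the x of the grasp point in the tool frame, in m); x points along the fingers, y is the direction in which the jaws open and shut, and the axes are right-handed (so a half turn about x gives the same grasp; the last joint's range is limited). The gripper opens to 85 mm and grips with 20 to 120 N. Pads are 22 mm wide; open, the fingers measure 114 mm over their backs; the gripper's body (76 mm by 85 mm) begins 54 mm behind the grasp point. The pads swing forward as they close: fully open they stand 13 mm farther back than shut.
Start: joints at [1.212, 0.383, 0.016, 1.37, -0.006, 1.388, -0.046], TCP at [0.182, -0.598, 0.231] pointing down, gripper open.
Joint ranges: [-2.95, 2.95], [-0.25, 2.06], [-1.52, 1.56], [0.18, 2.33], [-1.44, 4.58], [0.02, 2.06], [-3.01, 3.01]. Speed limits (rad/s): [2.39, 2.39, 3.01, 3.01, 3.14, 3.14, 3.14].

INTERFACE

Orientations are given as a unit quaternion [x, y, z, w].
In Python, from rig import arm, imaging gives the robot as it stands.
- The arm moves only by the tool apply_moves, never from a script. Its argument "steps" is a list of rows, each a list of 5 numbers: the shift along the tool's x, y, z in cm, then the turn about the tool's x in rad, then the closure, from 0 (fully open) to 1 (shut). A call has 1 to 20 rows; each row shifts and turns the commanded pose from where the row before left it, along the tool's axes as they then stand; what a row does not reach is not made up. A row lasts 1/10 s, in which the tool goes at most 50 mm and 8.59 degrees, less where a joint would pass 70% of its speed; a pose out of reach is approached as far as the arm can. A call with a gripper value outside its range is refused whole. The fingers move at their own pace and stop on an object; "force" is the grip in N (left out, the last holds). Time passes only in rows, so rows that do not move let the fingers close. It gives the time, the measured TCP pose, the force and the opening at its end, in the units of the state.
- arm.sense(): the state, without advancing time (a new reading comes with each control period).
- imaging.read_camera(name): name is "side" or "top" or "wrist"; returns a dict with "frame" (420x560x3 uint8, red, green, blue), "fx", "fy", "cx", "cy" (pixels), "world_to_cam" (4x4, takes a point from world to camera coordinates); the wrist camera has in their place "tool_from_camera" (4x4, takes a point from camera to tool coordinates, whose origin is the TCP and whose axes are the tool frame's). Camera axes: x right, y down, z forward; pixel columns grow to the right and rows downward; lengths in m; the calibration is good to about 2 mm. A picture is of the moment at which its call begins: read the wrist's pose just before it. There is no depth.
- arm.finish_job(): hands the job in, once; it reports no verdict.
The state is a dict: "time_s": time; "q": joint angles; "dq": joint speeds; "effort": joint torques, N m; "tool_pos": TCP position; "orientation": TCP orientation; "ft_force": force on the tool from outside, world axes, zero at the start; "moment": the same for the moment, N m; "width": finger opening in m.
Only numpy, scipy, OpenCV 4.12 (cv2) and the standard library are available. Lean on these libraries where they do the work, as an engineer would, in place of code of your own. Each camera call takes 0.05 s, during which the arm holds its last target.

TASK

The little orange-capped jar is hemmed in by three tall bottles on the aluminium rack: first move all three bottles into the yellow side tray, so that they stand there together, then set the jar in the middle of the balance pan, and only after that put each bottle back in the middle of the coaster of its cap's colour. Keep the bottles and the jar upright throughout and leave the glass beaker in front where it stands.

Things in the scene. Friction and masses are not known exactly. Their poses are not given: they have to be found in the camera images.
- blue_bottle: A blue-capped reagent bottle, 140 mm tall: white plastic body 48 mm in diameter up to 95 mm, then a narrow neck, then a blue screw cap 32 mm in diameter from 108 to 140 mm above the foot (the place to grip it). 0.18 to 0.33 kg. Loose. Origin: centre of the underside; z up.
- green_bottle: A green-capped reagent bottle, 140 mm tall: amber glass body 48 mm in diameter up to 95 mm, then a narrow neck, then a green screw cap 32 mm in diameter from 108 to 140 mm above the foot (the place to grip it). 0.18 to 0.33 kg. Loose. Origin: centre of the underside; z up.
- black_bottle: A black-capped reagent bottle, 140 mm tall: grey plastic body 48 mm in diameter up to 95 mm, then a narrow neck, then a black screw cap 32 mm in diameter from 108 to 140 mm above the foot (the place to grip it). 0.18 to 0.33 kg. Loose. Origin: centre of the underside; z up.
- jar: The small white jar with an orange cap, 36 mm in diameter and 42 mm tall, 0.06 kg, loose, standing on the rack plate (8 mm above the bench) at the back, about 55 mm from the centre of each of the three bottles' coasters. The tall bottles leave no room for a gripper beside and above it until they are cleared. Origin: centre of the underside; z up.
- blue_coaster: A blue round coaster, 72 mm in diameter and 3 mm thick, fixed on the aluminium rack plate: the home of the blue-capped bottle, which stands on it at the start. Origin: centre of its underside, 8 mm above the bench; its top is 3 mm above the origin.
- green_coaster: A green round coaster, 72 mm in diameter and 3 mm thick, fixed on the aluminium rack plate: the home of the green-capped bottle, which stands on it at the start. Origin: centre of its underside, 8 mm above the bench; its top is 3 mm above the origin.
- black_coaster: A black round coaster, 72 mm in diameter and 3 mm thick, fixed on the aluminium rack plate: the home of the black-capped bottle, which stands on it at the start. Origin: centre of its underside, 8 mm above the bench; its top is 3 mm above the origin.
- side_tray: The empty yellow tray to one side of the rack (left or right), 260 mm (its x) by 120 mm (its y), with walls 14 mm high and 4 mm thick and a floor 4 mm thick. Fixed. Origin: centre of the underside, on the bench; x along its length. The three bottles fit in a row along its length, 75 mm apart.
- balance: A white laboratory balance on the other side of the rack, fixed: housing 190 x 140 mm, 42 mm high, with a round steel pan 100 mm in diameter whose top is 54 mm above the bench. The pan does not move. Origin: at bench level right below the pan's centre; the display end lies towards its -x.
- beaker: An empty glass beaker, 50 mm in diameter and 80 mm tall, standing between the robot and the rack. Loose; leave it alone. Origin: centre of the underside.

How it is judged:
On the way, in this order (a step that is already met when the one before it is completed fails the run):
1. all three bottles stand released in the side tray together (linear speed of each of blue_bottle, green_bottle, black_bottle below 0.02 m/s and contact force between each of blue_bottle, green_bottle, black_bottle and the fingers below 0.3 N and angle between each of blue_bottle, green_bottle, black_bottle's own z axis and vertical below 0.15 rad and x of blue_bottle in the frame of side_tray between -0.112 and 0.112 m and y of blue_bottle in the frame of side_tray between -0.038 and 0.038 m and z of blue_bottle in the frame of side_tray between 0 and 0.01 m and x of green_bottle in the frame of side_tray between -0.112 and 0.112 m and y of green_bottle in the frame of side_tray between -0.038 and 0.038 m and z of green_bottle in the frame of side_tray between 0 and 0.01 m and x of black_bottle in the frame of side_tray between -0.112 and 0.112 m and y of black_bottle in the frame of side_tray between -0.038 and 0.038 m and z of black_bottle in the frame of side_tray between 0 and 0.01 m), for 0.2 s.
2. the jar stands released in the middle of the balance pan (linear speed of jar below 0.02 m/s and contact force between jar and the fingers below 0.3 N and angle between jar's own z axis and vertical below 0.15 rad and horizontal distance between jar and balance below 0.015 m and z of jar in the frame of balance between 0.05 and 0.058 m), for 0.2 s.
3. each bottle stands on the coaster of its cap's colour again (linear speed of each of blue_bottle, green_bottle, black_bottle below 0.02 m/s and contact force between each of blue_bottle, green_bottle, black_bottle and the fingers below 0.3 N and angle between each of blue_bottle, green_bottle, black_bottle's own z axis and vertical below 0.15 rad and horizontal distance between blue_bottle and blue_coaster below 0.012 m and z of blue_bottle in the frame of blue_coaster between 0 and 0.007 m and horizontal distance between green_bottle and green_coaster below 0.012 m and z of green_bottle in the frame of green_coaster between 0 and 0.007 m and horizontal distance between black_bottle and black_coaster below 0.012 m and z of black_bottle in the frame of black_coaster between 0 and 0.007 m), for 0.2 s.
At the end, for the whole second after the job is handed in: Each bottle stands upright, released and at rest on the coaster of its cap's colour, its centre within 12 mm of the coaster's centre; the jar stands upright, released and at rest on the balance pan within 15 mm of the pan's centre (all of step 2 and all of step 3); the robot touches nothing.
It fails at once if a bottle or the jar is tipped by more than about 30 degrees (angle between any of blue_bottle, green_bottle, black_bottle, jar's own z axis and vertical above 0.52 rad).
It fails at once if the beaker is pushed more than 20 mm from its place or knocked over (distance of beaker from where it was at the start of the episode above 0.02 m or angle between beaker's own z axis and vertical above 0.4 rad).
It also fails if it takes over 141 s, if anything falls off the work surface, if the arm or the gripper's body presses on something with over 40 N, if the wrist force passes 120 N, or if a joint passes its speed limit or range.

## Working session

There is one attempt and no reset: what is moved stays moved. The work goes in short steps, Python scripts to look and compute and a tool call to move; the robot and the scene stay as the last step left them, time stands still between calls to the robot, and variables do not carry over. Pictures are saved under pics/ and viewed, and the job is handed in when it is done.

Besides the shell and the picture viewer there is one more tool, called after "Emit:" as name(argument=value, ...), one argument or row to a line, values as JSON. apply_moves: Moves the arm, as the interface text tells. Its arguments: {"type":"object","properties":{"steps":{"type":"array","items":{"type":"array","items":{"type":"number"}}},"force":{"type":"number"}},"required":["steps"]}

```bash
mkdir -p pics; ls
python3 - <<'E'
from rig import arm, imaging
import cv2
s=arm.sense(); print({k:s[k] for k in ['time_s','tool_pos','orientation','ft_force','width']}, arm.grip_depth)
for n in ['top','side']:
    c=imaging.read_camera(n); cv2.imwrite(f'pics/{n}0.png',c['frame'][:,:,::-1]); print(n,c['fx'],c['cx'],c['cy'],c['world_to_cam'])
E
```

```text
pics
{'time_s': 0.0, 'tool_pos': array([ 0.18205331, -0.59735644,  0.23028798]), 'orientation': array([-0.69926068, -0.10490147,  0.69950723, -0.10353656]), 'ft_force': array([-0.4162471 , -0.25532385,  0.28254756]), 'width': 0.08488911069821567} -0.0187
top 435.66686771061 277.63047524875054 208.48860615702193 [[ 0.02206343 -0.99973557  0.00648015 -0.01175759]
 [-0.99935743 -0.02223729 -0.0281111   0.50739787]
 [ 0.02824776 -0.00585576 -0.9995838   0.87966583]
 [ 0.          0.          0.          1.        ]]
side 407.93766332026837 281.0837359104606 207.44308517936147 [[-0.99809975 -0.0607356   0.01039613  0.51047913]
 [-0.04245642  0.55557122 -0.83038429  0.07530278]
 [ 0.04465809 -0.82924773 -0.55709411  0.85703772]
 [ 0.          0.          0.          1.        ]]
```

View pics/top0.png

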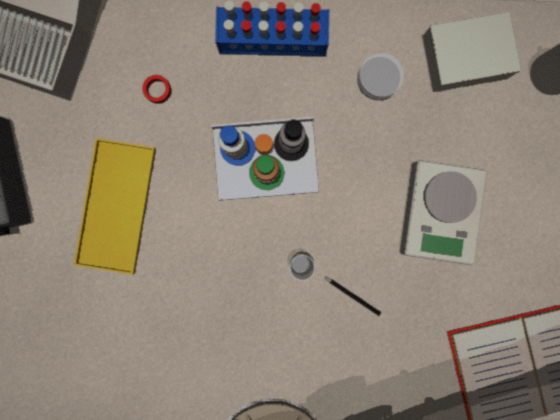

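View pics/side0.png

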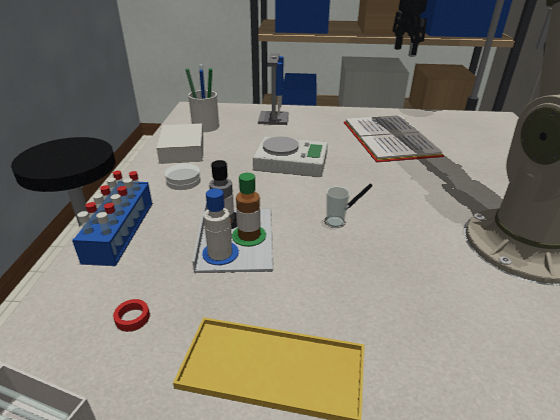

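Top view: caps are blue at about (231,136), green at (265,163), black at (293,130) and jar at (264,144). The tray is left of them at (115,207), the pan at (451,197) and the beaker at (301,264). I'll measure these next.

```bash
cat > h.py <<'E'
import numpy as np, cv2
from scipy.optimize import least_squares
def ray(c,uv,T=None):
    uv=np.atleast_2d(uv).astype(float)
    d=np.c_[(uv[:,0]-c['cx'])/c['fx'],(uv[:,1]-c['cy'])/c['fy'],np.ones(len(uv))]
    M=np.linalg.inv(c['world_to_cam']) if T is None else T
    return M[:3,3], d@M[:3,:3].T
def plane(c,uv,z,T=None):
    o,d=ray(c,uv,T); return o+d*((z-o[2])/d[:,2])[:,None]
def proj(c,p,T=None):
    W=c['world_to_cam'] if T is None else np.linalg.inv(T)
    p=np.atleast_2d(p); q=p@W[:3,:3].T+W[:3,3]
    return np.c_[c['fx']*q[:,0]/q[:,2]+c['cx'],c['fy']*q[:,1]/q[:,2]+c['cy']]
def tri(rays):
    A=np.zeros((3,3));b=np.zeros(3)
    for o,d in rays:
        d=d.ravel()/np.linalg.norm(d);P=np.eye(3)-np.outer(d,d);A+=P;b+=P@o
    x=np.linalg.solve(A,b)
    return x,[np.linalg.norm((np.eye(3)-np.outer(d.ravel(),d.ravel())/np.dot(d.ravel(),d.ravel()))@(x-o)) for o,d in rays]
def circ(P,r=None):
    P=P[:,:2]
    f=(lambda v:np.hypot(*(P-v[:2]).T)-v[2]) if r is None else (lambda v:np.hypot(*(P-v[:2]).T)-r)
    s=least_squares(f,list(P.mean(0))+([.03] if r is None else []),loss='soft_l1',f_scale=.0015)
    return s.x, np.median(np.abs(f(s.x)))
def hsv(c): return cv2.cvtColor(c['frame'],cv2.COLOR_RGB2HSV)
def blobs(m,n=60):
    k,l,st,ce=cv2.connectedComponentsWithStats(m.astype(np.uint8))
    return [(st[i].tolist(),ce[i].round(1).tolist(),l==i) for i in range(1,k) if st[i][4]>n]
def mask(H,lo,hi): return cv2.inRange(H,np.array(lo),np.array(hi))>0
def wristT(s,c):
    from scipy.spatial.transform import Rotation as R
    T=np.eye(4);T[:3,:3]=R.from_quat(s['orientation']).as_matrix();T[:3,3]=s['tool_pos'];return T@c['tool_from_camera']
E
python3 - <<'E'
from h import *; from rig import arm,imaging
for n,box in [('top',(190,100,340,290)),('side',(170,140,370,290))]:
    c=imaging.read_camera(n);H=hsv(c)
    np.savez(f'{n}0.npz',**c)
    for nm,lo,hi in [('blue',(100,130,60),(125,255,255)),('green',(50,110,30),(85,255,255)),('orange',(5,170,150),(16,255,255)),('yellow',(20,150,120),(30,255,255)),('black',(0,0,0),(180,255,45))]:
        for st,ce,_ in blobs(mask(H,lo,hi),40): print(n,nm,st,ce)
    x0,y0,x1,y1=box; im=cv2.resize(c['frame'][y0:y1,x0:x1],None,fx=4,fy=4,interpolation=cv2.INTER_CUBIC)[:,:,::-1][:600,:800]
    cv2.imwrite(f'pics/{n}z.png',im)
E
```

```text
top blue [216, 7, 113, 39, 2554] [272.0, 28.4]
top blue [222, 51, 100, 4, 214] [270.2, 52.6]
top blue [220, 126, 18, 18, 247] [228.7, 134.4]
top blue [221, 133, 34, 32, 312] [242.1, 152.7]
top green [257, 155, 17, 19, 252] [265.0, 164.1]
top green [250, 161, 34, 28, 254] [267.2, 179.1]
top orange [256, 135, 16, 16, 206] [263.2, 142.8]
top yellow [75, 139, 79, 135, 7186] [115.1, 206.0]
top black [0, 117, 30, 118, 2039] [11.3, 180.3]
top black [285, 120, 17, 21, 289] [292.9, 130.1]
top black [275, 135, 33, 25, 308] [290.9, 150.4]
top black [331, 281, 49, 34, 176] [355.7, 297.7]
top black [481, 387, 39, 10, 54] [500.1, 391.8]
side blue [276, 0, 54, 33, 1724] [301.9, 15.8]
side blue [421, 0, 76, 37, 2335] [459.3, 17.4]
side blue [495, 0, 17, 38, 265] [502.6, 18.1]
side blue [276, 56, 40, 49, 1254] [295.3, 86.5]
side blue [200, 70, 5, 28, 74] [201.7, 82.9]
side blue [73, 182, 79, 84, 2189] [110.1, 233.9]
side blue [206, 188, 18, 24, 351] [214.7, 199.6]
side blue [203, 243, 35, 22, 253] [221.0, 256.5]
side green [208, 68, 4, 29, 79] [209.4, 82.4]
side green [239, 173, 16, 21, 290] [246.7, 182.9]
side green [232, 228, 34, 18, 242] [248.2, 238.4]
side yellow [174, 318, 190, 102, 11922] [276.2, 369.0]
side black [251, 0, 8, 104, 640] [254.7, 49.6]
side black [261, 0, 5, 22, 98] [263.0, 9.3]
side black [393, 0, 35, 55, 1259] [410.2, 22.4]
side black [492, 0, 45, 111, 1088] [513.9, 53.9]
side black [546, 0, 14, 6, 58] [551.4, 2.0]
side black [262, 41, 6, 55, 256] [264.1, 66.5]
side black [469, 47, 13, 27, 182] [474.6, 59.2]
side black [465, 98, 13, 12, 113] [471.0, 103.8]
side black [521, 107, 39, 58, 1868] [541.7, 135.9]
side black [11, 137, 106, 55, 4420] [63.5, 164.0]
side black [212, 161, 15, 24, 280] [218.9, 170.7]
side black [348, 184, 24, 24, 107] [359.3, 195.2]
side black [495, 209, 65, 40, 290] [521.9, 236.6]
side black [230, 212, 7, 17, 66] [233.4, 220.2]
```

View pics/topz.png

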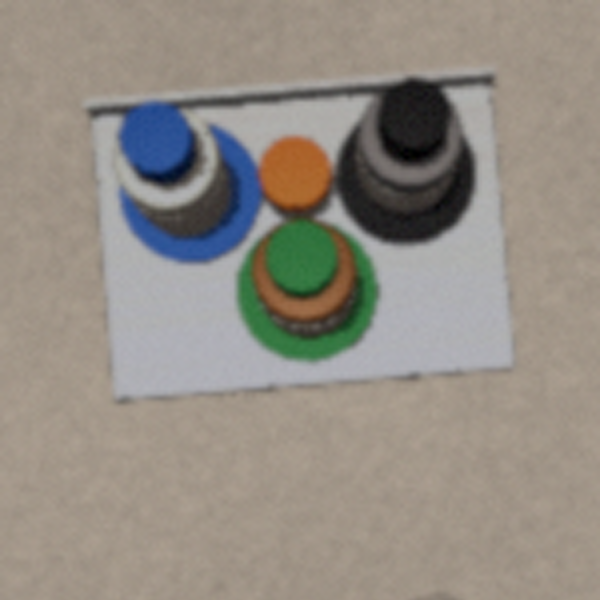

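View pics/sidez.png

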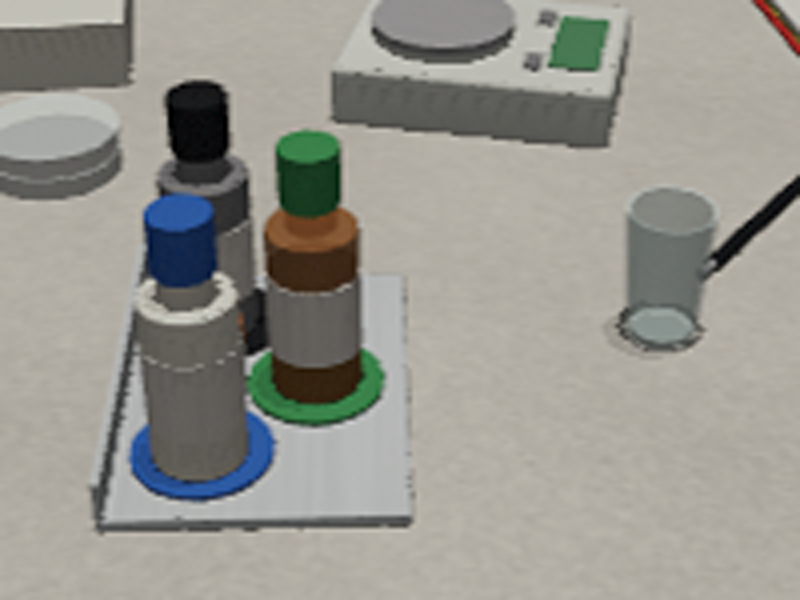

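The side zoom shows the cap-top ellipse centres at blue (215,193), green (247,176.5) and black (219,163.5). The rack has a lip along its back edge.

Run:
```python
from h import *
t=dict(np.load('top0.npz'));s=dict(np.load('side0.npz'));np.set_printoptions(precision=4,suppress=True)
for n,a,b in [('blue',(228.7,134.5),(215,193)),('green',(265.2,164),(247.2,176.5)),('black',(293.2,129.2),(219.3,163.5))]:
    x,r=tri([ray(t,a),ray(s,b)]); print(n,x,np.round(r,4),'plane.151',plane(t,a,.151)[0],plane(s,b,.151)[0])
print('jar',plane(t,(264,143.2),.05))
# cap mask centroid at mid etc; coaster fits
H=hsv(t);Hs=hsv(s)
def hullfit(c,m,z,r):
    P=cv2.convexHull(np.argwhere(m)[:,::-1].astype(np.int32))[:,0].astype(float)
    return circ(plane(c,P,z),r)
print('blue top',hullfit(t,[b for b in blobs(mask(H,(100,130,60),(125,255,255))) if abs(b[1][0]-242)<4][0][2],.011,.036))
print('green top',hullfit(t,[b for b in blobs(mask(H,(50,110,30),(85,255,255))) if abs(b[1][1]-179)<3][0][2],.011,.036))
print('black top',hullfit(t,[b for b in blobs(mask(H,(0,0,0),(180,255,45))) if abs(b[1][1]-150.4)<3][0][2],.011,.036))
print('blue side',hullfit(s,[b for b in blobs(mask(Hs,(100,130,60),(125,255,255))) if abs(b[1][1]-256)<4][0][2],.011,.036))
print('green side',hullfit(s,[b for b in blobs(mask(Hs,(50,110,30),(85,255,255))) if abs(b[1][1]-238)<3][0][2],.011,.036))
# pan: grey circle
g=t['frame'][150:270,400:500].astype(int)
for c,nm in [(t,'top'),(s,'side')]:
    m=[b for b in blobs(mask(hsv(c),(20,150,120),(30,255,255))) if b[0][4]>3000][0][2]
    p=cv2.findContours(m.astype(np.uint8),0,2)[0];p=max(p,key=cv2.contourArea)
    q=cv2.approxPolyDP(p,6,True)[:,0]; print(nm,q.tolist()); print(plane(c,q,.014))
    if nm=='top':
        mr=cv2.minAreaRect(plane(c,p[:,0],.014)[:,:2].astype(np.float32)*1000);print(mr)
cv2.imwrite('pics/bal.png',cv2.resize(t['frame'][150:270,390:500],None,fx=5,fy=5)[:,:,::-1])
cv2.imwrite('pics/tray.png',cv2.resize(t['frame'][130:280,65:165],None,fx=4,fy=4)[:,:,::-1])
```

```text
blue [0.6275 0.087  0.1482] [0.0013 0.0013] plane.151 [0.6283 0.0869 0.151 ] [0.6251 0.0917 0.151 ]
green [0.578  0.0232 0.1482] [0.0014 0.0014] plane.151 [0.5791 0.0233 0.151 ] [0.5758 0.0283 0.151 ]
black [ 0.6398 -0.0235  0.149 ] [0.0006 0.0006] plane.151 [ 0.64   -0.0234  0.151 ] [ 0.6383 -0.0196  0.151 ]
jar [[0.6327 0.029  0.05  ]]
blue top (array([0.6307, 0.0858]), np.float64(0.001241085444945507))
green top (array([0.5826, 0.025 ]), np.float64(0.0018484110776353993))
black top (array([ 0.6443, -0.0245]), np.float64(0.001691233939501595))
blue side (array([0.6271, 0.0872]), np.float64(0.00038213398841515506))
green side (array([0.5782, 0.0268]), np.float64(0.0011974675668682336))
top [[96, 139], [75, 264], [132, 273], [153, 148]]
[[0.6398 0.3701 0.014 ]
 [0.3869 0.4036 0.014 ]
 [0.3713 0.2889 0.014 ]
 [0.6242 0.2544 0.014 ]]
((505.79278564453125, 329.42352294921875), (118.81494903564453, 257.2468566894531), 82.15848541259766)
side [[174, 381], [360, 419], [363, 345], [204, 318]]
[[0.639  0.3709 0.014 ]
 [0.3844 0.4078 0.014 ]
 [0.3684 0.292  0.014 ]
 [0.6217 0.2568 0.014 ]]
```

View pics/bal.png

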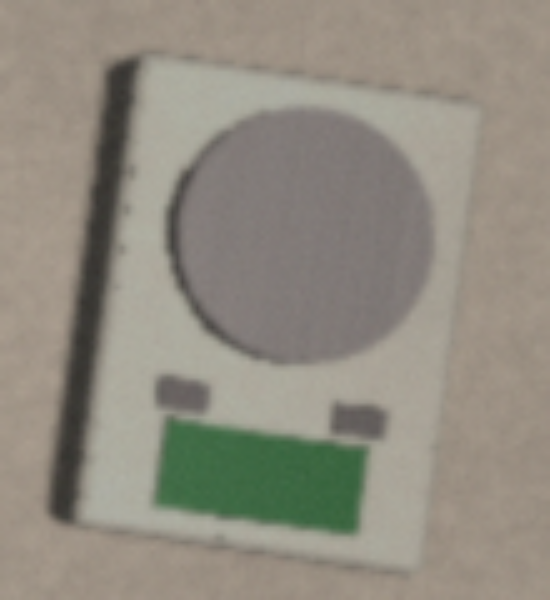

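View pics/tray.png

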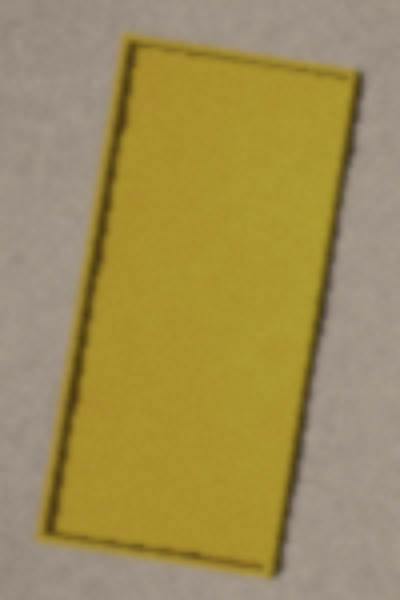

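The pan spans zoom x 178–433 and y 106–362, so its centre is at about pixel (450.7,196.5). The tray walls are clear, with its centre near (0.506,0.330). Next I'll work out the tool axes and the move to a hover.

```bash
cat >> h.py <<'E'
from scipy.spatial.transform import Rotation as Ro
def mv(target,s,yaw=None):
    """shift in tool cm to world target; yaw = desired angle of tool y axis (mod pi)"""
    R=Ro.from_quat(s['orientation']).as_matrix()
    d=(R.T@(np.array(target)-s['tool_pos']))*100
    y=np.arctan2(R[1,1],R[0,1])
    print('pos',np.round(s['tool_pos'],4),'yaw(y axis) deg',round(np.degrees(y),1),'tilt',np.round(R[:,0],3),'t',round(s['time_s'],2),'w',round(s['width'],4))
    print(' shift tool cm',np.round(d,2), 'dist',round(float(np.linalg.norm(d)),1))
    if yaw is not None:
        e=(yaw-y+np.pi/2)%np.pi-np.pi/2; print(' turn: world yaw',round(e,3),'-> about tool x',round(-e,3))
E
python3 - <<'E'
from h import *; from rig import arm
t=dict(np.load('top0.npz'));s=dict(np.load('side0.npz'))
print('pan',plane(t,(450.7,196.5),.054),plane(s,(280.7,145),.054))
print('beaker',plane(t,(301,264),.08), 'lip',plane(t,[(215,127),(313,120)],.03))
st=arm.sense(); print(st['q'])
mv((.58,.03,.30),st,np.radians(82.2))
E
```

```text
pan [[ 0.53685467 -0.33445989  0.054     ]] [[ 0.53266802 -0.32211358  0.054     ]]
beaker [[ 0.403048   -0.04588032  0.08      ]] lip [[ 0.66644596  0.12792118  0.03      ]
 [ 0.68507482 -0.06704972  0.03      ]]
[ 1.21209092  0.38395179  0.01639505  1.37072959 -0.00629464  1.38820985
 -0.04650739]
pos [ 0.1821 -0.5975  0.2306] yaw(y axis) deg -73.0 tilt [-0.     0.001 -1.   ] t 0.2 w 0.0857
 shift tool cm [ -6.88 -48.44 -56.35] dist 74.6
 turn: world yaw -0.432 -> about tool x 0.432
```

Emit:
apply_moves(
  steps=[
    [-0.4,-2.7,-3.1,0,0],
    [-0.4,-2.7,-3.1,0,0],
    [-0.4,-2.7,-3.1,0,0],
    [-0.4,-2.7,-3.1,0,0],
    [-0.4,-2.7,-3.1,0,0],
    [-0.4,-2.7,-3.1,0,0],
    [-0.4,-2.7,-3.1,0,0],
    [-0.4,-2.7,-3.1,0,0],
    [-0.4,-2.7,-3.1,0,0],
    [-0.4,-2.7,-3.1,0,0],
    [-0.4,-2.7,-3.1,0,0],
    [-0.4,-2.7,-3.1,0,0],
    [-0.4,-2.7,-3.1,0,0],
    [-0.4,-2.7,-3.1,0,0],
    [-0.4,-2.7,-3.1,0,0],
    [-0.4,-2.7,-3.1,0,0],
    [-0.4,-2.7,-3.1,0,0],
    [0,0,0,0.144,0],
    [0,0,0,0.144,0],
    [0,0,0,0.144,0],
  ],
  force=40,
)

```text
time_s: 2.2
tool_pos: [0.5525, -0.0047, 0.2989]
orientation: [-0.705, 0.05, 0.706, 0.05]
ft_force: [0.2, 0.3, 0.6]
width: 0.0852
```

Run:
```python
from h import *; from rig import arm,imaging
st=arm.sense(); mv((.62,.03,.30),st,np.radians(82.2)); print(st['q'])
c=imaging.read_camera('wrist'); cv2.imwrite('pics/w1.png',c['frame'][:,:,::-1]); print(c['fx'],c['tool_from_camera'])
np.savez('w1.npz',T=wristT(st,c),**c)
```

```text
pos [ 0.5525 -0.0047  0.2989] yaw(y axis) deg -98.1 tilt [-0.001  0.    -1.   ] t 2.2 w 0.0852
 shift tool cm [-0.11 -4.39 -6.19] dist 7.6
 turn: world yaw 0.005 -> about tool x -0.005
[ 0.340192    0.2379688  -0.47798818  1.43466944  0.10861012  1.49586936
 -1.84649375]
291.7748981806636 [[ 5.09723654e-04 -3.15972200e-01  9.48768311e-01 -1.44140900e-01]
 [ 9.99999869e-01  1.15264451e-04 -4.98860701e-04 -1.43971156e-03]
 [ 4.82668547e-05  9.48768441e-01  3.15972218e-01 -8.20716322e-02]
 [ 0.00000000e+00  0.00000000e+00  0.00000000e+00  1.00000000e+00]]
```

View pics/w1.png

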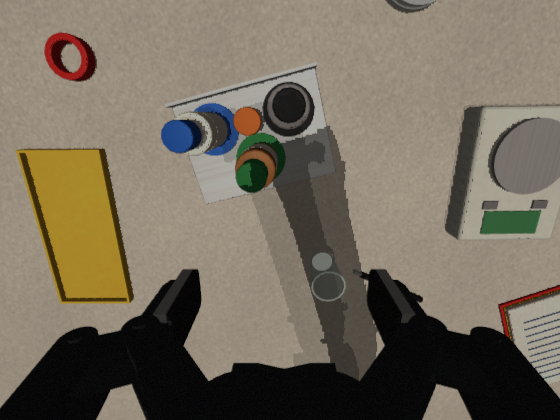

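The wrist view shows the blue cap at about (182,136), green (252,176), black (290,104), jar (247,121), the tray at left and the pan at (543,156). I'll zoom in.

Run:
```python
from h import *
c=dict(np.load('w1.npz'))
cv2.imwrite('pics/w1z.png',cv2.resize(c['frame'][60:210,150:350],None,fx=4,fy=4,interpolation=cv2.INTER_CUBIC)[:,:,::-1])
```

```text
(no output)
```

View pics/w1z.png

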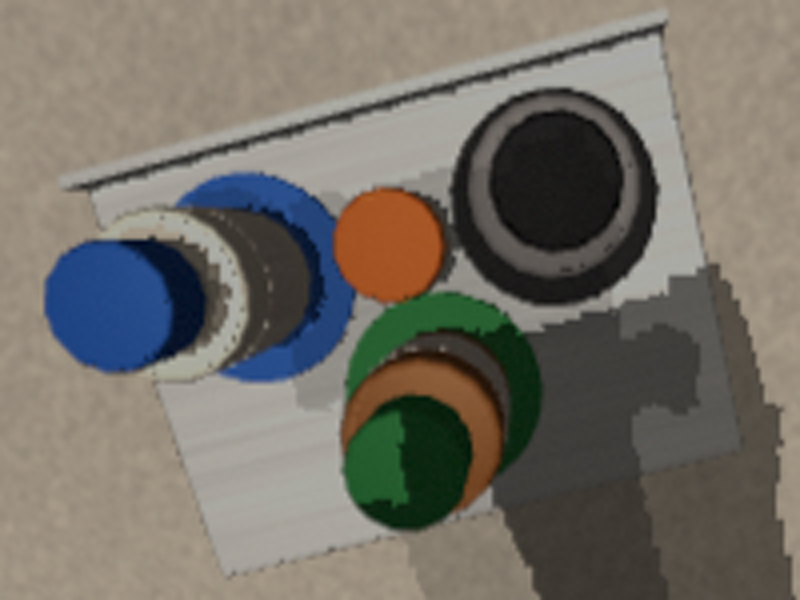

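Run:
```python
from h import *
np.set_printoptions(precision=4,suppress=True)
t=dict(np.load('top0.npz'));s=dict(np.load('side0.npz'));w=dict(np.load('w1.npz'));T=w['T']
for n,a,b,d,e in [('blue',(228.7,134.5),(215,193),(177.2,136.5),(213,129.2)),('green',(265.2,164),(247.2,176.5),(251.6,175.5),(260.7,158.7)),('black',(293.2,129.2),(219.3,163.5),(289.2,105),(288.5,109))]:
    print(n,*tri([ray(t,a),ray(w,d,T)]),*tri([ray(t,a),ray(s,b),ray(w,d,T)]),'w.151',plane(w,d,.151,T),'coaster',plane(w,e,.011,T))
print('jar',tri([ray(t,(264,143.2)),ray(w,(247.2,121),T)]),plane(w,(247.2,121),.05,T))
print('pan',plane(w,(543.5,156.5),.054,T))
print('tray',plane(w,[(19,150),(103,149),(131,301),(62,302)],.014,T))
```

```text
blue [0.6287 0.0874 0.1556] [np.float64(0.0016156090946806334), np.float64(0.0016156090946806833)] [0.6281 0.0887 0.1495] [np.float64(0.001728081150048347), np.float64(0.002299292879889812), np.float64(0.0025860103516092523)] w.151 [[0.6298 0.0902 0.151 ]] coaster [[0.6304 0.0876 0.011 ]]
green [0.5804 0.0248 0.145 ] [np.float64(0.0015351234709020116), np.float64(0.0015351234709020665)] [0.5791 0.0244 0.1483] [np.float64(0.0010719825957999027), np.float64(0.0026929023495454027), np.float64(0.0027911228521453114)] w.151 [[0.582  0.0255 0.151 ]] coaster [[0.5797 0.0272 0.011 ]]
black [ 0.6432 -0.0227  0.1363] [np.float64(0.0012003041901831508), np.float64(0.0012003041901831398)] [ 0.6408 -0.0225  0.1492] [np.float64(0.0009752573131360404), np.float64(0.001802547035668731), np.float64(0.0025127844234744375)] w.151 [[ 0.6429 -0.0212  0.151 ]] coaster [[ 0.6421 -0.0226  0.011 ]]
jar (array([0.6335, 0.0308, 0.0508]), [np.float64(0.0019709080423988396), np.float64(0.0019709080423989654)]) [[0.6344 0.0326 0.05  ]]
pan [[ 0.5354 -0.3468  0.054 ]]
tray [[0.6416 0.371  0.014 ]
 [0.6258 0.2502 0.014 ]
 [0.3714 0.2886 0.014 ]
 [0.3861 0.4072 0.014 ]]
```

Run:
```python
from h import *; from rig import arm
mv((.6285,.0885,.116),arm.sense())
```

```text
pos [ 0.5524 -0.0049  0.299 ] yaw(y axis) deg -98.6 tilt [-0.001  0.    -1.   ] t 2.25 w 0.0851
 shift tool cm [ 18.3  -10.38  -6.13] dist 21.9
```

Emit:
apply_moves(
  steps=[
    [0,-1.73,-1.02,0,0],
    [0,-1.73,-1.02,0,0],
    [0,-1.73,-1.02,0,0],
    [0,-1.73,-1.02,0,0],
    [0,-1.73,-1.02,0,0],
    [0,-1.73,-1.02,0,0],
    [0,0,0,0,0],
    [3,0,0,0,0],
    [3,0,0,0,0],
    [2,0,0,0,0],
    [2,0,0,0,0],
  ],
)

```text
time_s: 3.35
tool_pos: [0.6267, 0.0883, 0.1981]
orientation: [-0.705, 0.048, 0.706, 0.047]
ft_force: [-0.0, 0.3, -0.4]
width: 0.0857
```

Run:
```python
from h import *; from rig import arm,imaging
st=arm.sense();mv((.6285,.0885,.116),st)
c=imaging.read_camera('wrist'); cv2.imwrite('pics/w2.png',c['frame'][:,:,::-1])
p=st['tool_pos']; T=wristT(st,c); print(proj(c,[p,[p[0],p[1],.15]],T))
```

```text
pos [0.6267 0.0883 0.1981] yaw(y axis) deg -97.7 tilt [-0.001 -0.001 -1.   ] t 3.35 w 0.0857
 shift tool cm [ 8.21 -0.05 -0.18] dist 8.2
[[286.35071561 271.18376918]
 [285.74695976 237.13275362]]
```

View pics/w2.png

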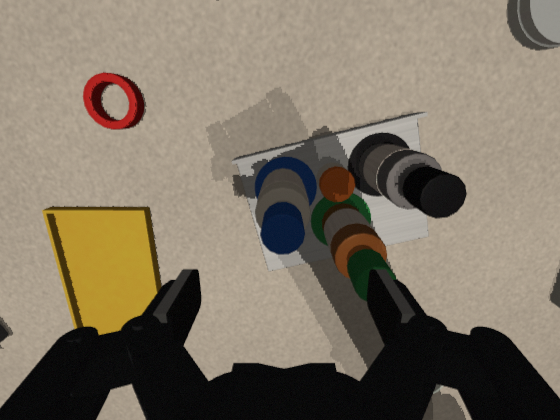

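The blue cap top is at about (284,232) against an expected (285.7,237), so it is centred to within 3–4 mm. I'll descend with a small forward nudge.

Emit:
apply_moves(
  steps=[
    [2,0,-0.1,0,0],
    [2,0,-0.1,0,0],
    [1.5,0,-0.1,0,0],
    [1.5,0,0,0,0],
    [1.2,0,0,0,0],
    [0,0,0,0,0],
    [0,0,0,0,1],
    [0,0,0,0,1],
    [0,0,0,0,1],
    [0,0,0,0,1],
    [0,0,0,0,1],
    [0,0,0,0,1],
    [0,0,0,0,1],
    [0,0,0,0,1],
  ],
)

```text
time_s: 4.8
tool_pos: [0.6307, 0.089, 0.1182]
orientation: [0.706, -0.048, -0.705, -0.048]
ft_force: [-0.3, -0.3, 5.5]
width: 0.0311
```

Run:
```python
from h import *; from rig import arm,imaging
st=arm.sense();mv((.580,.320,.116),st); print(st['ft_force'])
c=imaging.read_camera('side'); cv2.imwrite('pics/s2.png',cv2.resize(c['frame'][120:300,150:390],None,fx=3,fy=3)[:,:,::-1])
```

```text
pos [0.6307 0.089  0.1182] yaw(y axis) deg -97.8 tilt [ 0.001  0.    -1.   ] t 4.8 w 0.0311
 shift tool cm [  0.22 -22.19   8.16] dist 23.6
[-0.25134851 -0.31768751  5.52747917]
```

View pics/s2.png

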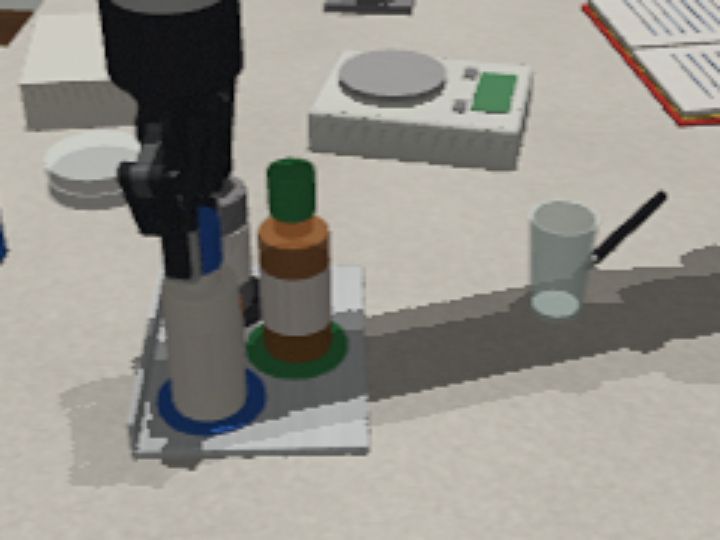

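Emit:
apply_moves(
  steps=[
    [-0.5,0,0,0,1],
    [-1.5,0,0,0,1],
    [-2,0,0,0,1],
    [-2,0,0,0,1],
    [-2,0,0,0,1],
    [0,-1.5,0.6,0,1],
    [0,-2.3,0.9,0,1],
    [0,-2.3,0.9,0,1],
    [0,-2.3,0.9,0,1],
    [0,-2.3,0.9,0,1],
    [0,-2.3,0.9,0,1],
    [0,-2.3,0.9,0,1],
    [0,-2.3,0.9,0,1],
    [0,-2.3,0.6,0,1],
    [0,-2.0,0.6,0,1],
    [0,-0.5,0,0,1],
    [0,0,0,0,1],
  ],
)

```text
time_s: 6.55
tool_pos: [0.5792, 0.3234, 0.1966]
orientation: [-0.705, 0.047, 0.706, 0.047]
ft_force: [0.4, -0.8, -3.1]
width: 0.031
```

Run:
```python
from h import *; from rig import arm,imaging
st=arm.sense();mv((.580,.320,.112),st); print(st['ft_force'])
c=imaging.read_camera('side'); cv2.imwrite('pics/s3.png',c['frame'][:,:,::-1])
```

```text
pos [0.5792 0.3234 0.1966] yaw(y axis) deg -97.7 tilt [-0.001  0.    -1.   ] t 6.55 w 0.031
 shift tool cm [ 8.46  0.32 -0.13] dist 8.5
[ 0.40832935 -0.84176772 -3.07206079]
```

View pics/s3.png

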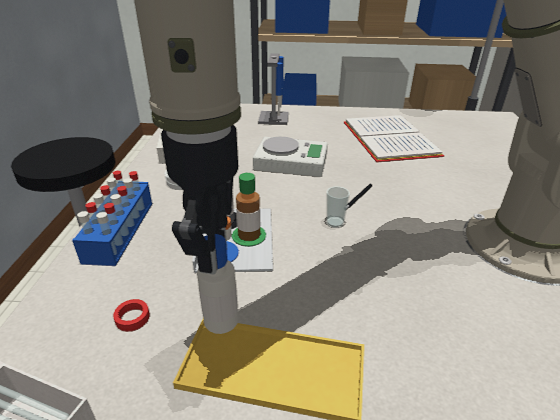

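The bottle is held upright over the far end of the tray, with its foot at about (218,328). Lowering now.

Emit:
apply_moves(
  steps=[
    [2,0.3,-0.1,0,1],
    [2,0,0,0,1],
    [2,0,0,0,1],
    [1,0,0,0,1],
    [0.6,0,0,0,1],
    [0.4,0,0,0,1],
    [0.3,0,0,0,1],
    [0.2,0,0,0,1],
    [0,0,0,0,1],
  ],
)

```text
time_s: 7.5
tool_pos: [0.5811, 0.3189, 0.1126]
orientation: [0.706, -0.048, -0.705, -0.048]
ft_force: [0.1, 0.4, -2.8]
width: 0.0306
```

Emit:
apply_moves(
  steps=[
    [0.1,0,0,0,1],
    [0.1,0,0,0,1],
    [0,0,0,0,1],
  ],
)

```text
time_s: 7.8
tool_pos: [0.5813, 0.319, 0.1113]
orientation: [0.706, -0.048, -0.705, -0.048]
ft_force: [-1.4, -0.4, 3.6]
width: 0.0309
```

Contact. Release and lift; the next target is green.

Emit:
apply_moves(
  steps=[
    [0,0,0,0,0.5],
    [0,0,0,0,0.2],
    [0,0,0,0,0],
    [0,0,0,0,0],
    [0,0,0,0,0],
    [-2,0,0,0,0],
    [-3,0,0,0,0],
    [-3,0,0,0,0],
    [-2,0,0,0,0],
  ],
)

```text
time_s: 8.7
tool_pos: [0.5813, 0.3193, 0.2129]
orientation: [0.706, -0.048, -0.705, -0.049]
ft_force: [-0.2, -0.4, 0.5]
width: 0.0854
```

Run:
```python
from h import *; from rig import arm,imaging
st=arm.sense();mv((.5805,.0248,.116),st); print(st['ft_force'])
c=imaging.read_camera('side'); cv2.imwrite('pics/s4.png',c['frame'][:,:,::-1])
c=imaging.read_camera('wrist'); cv2.imwrite('pics/w4.png',c['frame'][:,:,::-1])
```

```text
pos [0.5813 0.3193 0.2129] yaw(y axis) deg -97.8 tilt [ 0.002  0.001 -1.   ] t 8.7 w 0.0854
 shift tool cm [ 9.65 29.21 -3.89] dist 31.0
[-0.19005514 -0.36126851  0.53084519]
```

View pics/s4.png

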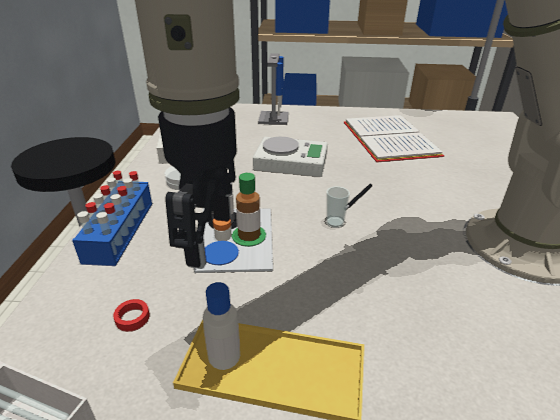

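View pics/w4.png

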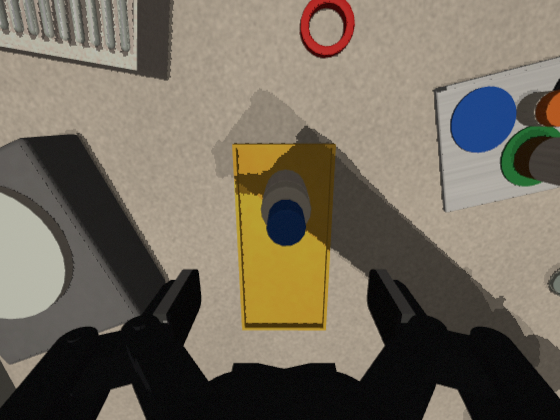

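Blue stands upright in the tray, in its far third. Next is green.

Emit:
apply_moves(
  steps=[
    [0,3.24,-0.43,0,0],
    [0,3.24,-0.43,0,0],
    [0,3.24,-0.43,0,0],
    [0,3.24,-0.43,0,0],
    [0,3.24,-0.43,0,0],
    [0,3.24,-0.43,0,0],
    [0,3.24,-0.43,0,0],
    [0,3.24,-0.43,0,0],
    [0,3.24,-0.43,0,0],
    [0,0,0,0,0],
    [1.5,0,0,0,0],
    [1.5,0,0,0,0],
    [0,0,0,0,0],
  ],
)

```text
time_s: 10.1
tool_pos: [0.5781, 0.0249, 0.1776]
orientation: [-0.704, 0.048, 0.707, 0.048]
ft_force: [0.2, -0.1, -0.4]
width: 0.0855
```

Run:
```python
from h import *; from rig import arm,imaging
st=arm.sense();mv((.5805,.0248,.116),st)
c=imaging.read_camera('wrist'); cv2.imwrite('pics/w5.png',c['frame'][:,:,::-1])
p=st['tool_pos']; T=wristT(st,c); print(proj(c,[[p[0],p[1],.15]],T))
```

```text
pos [0.5781 0.0249 0.1776] yaw(y axis) deg -97.8 tilt [-0.005  0.    -1.   ] t 10.1 w 0.0855
 shift tool cm [ 6.16 -0.03 -0.27] dist 6.2
[[285.97910089 249.48901702]]
```

View pics/w5.png

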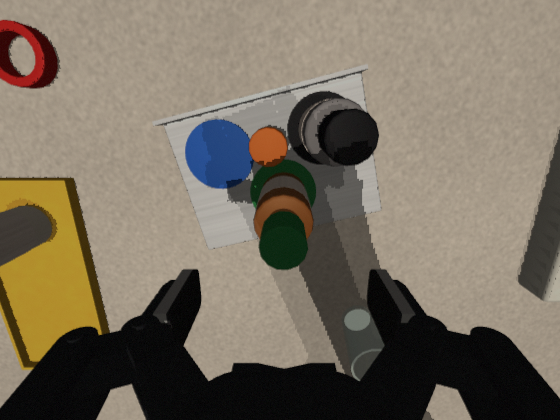

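Green cap top is at about (283,246) against an expected (286,249), so it lines up.

Emit:
apply_moves(
  steps=[
    [2,-0.1,-0.1,0,0],
    [1.5,0,-0.1,0,0],
    [1.4,0,-0.1,0,0],
    [1.2,0,0,0,0],
    [0,0,0,0,0],
    [0,0,0,0,1],
    [0,0,0,0,1],
    [0,0,0,0,1],
    [0,0,0,0,1],
    [0,0,0,0,1],
    [0,0,0,0,1],
    [0,0,0,0,1],
    [0,0,0,0,1],
  ],
)

```text
time_s: 11.45
tool_pos: [0.5833, 0.0251, 0.1201]
orientation: [0.706, -0.048, -0.705, -0.048]
ft_force: [-0.9, -1.5, 6.7]
width: 0.0311
```

Run:
```python
from h import *; from rig import arm,imaging
st=arm.sense();mv((.5055,.330,.116),st)
```

```text
pos [0.5833 0.0251 0.1201] yaw(y axis) deg -97.8 tilt [ 0.001 -0.    -1.   ] t 11.45 w 0.0311
 shift tool cm [  0.4  -29.14  11.85] dist 31.5
```

Emit:
apply_moves(
  steps=[
    [-0.5,0,0,0,1],
    [-1.5,0,0,0,1],
    [-2,0,0,0,1],
    [-2,0,0,0,1],
    [-2,0,0,0,1],
    [0,-1.2,0.6,0,1],
    [0,-2.5,1,0,1],
    [0,-2.5,1,0,1],
    [0,-2.5,1,0,1],
    [0,-2.5,1,0,1],
    [0,-2.5,1,0,1],
    [0,-2.5,1,0,1],
    [0,-2.5,1,0,1],
    [0,-2.5,1,0,1],
    [0,-2.5,1,0,1],
    [0,-2.5,1,0,1],
    [0,-2.1,0.9,0,1],
    [0,-1,0.4,0,1],
    [0,0,0,0,1],
  ],
)

```text
time_s: 13.35
tool_pos: [0.5028, 0.3338, 0.1987]
orientation: [-0.705, 0.047, 0.706, 0.047]
ft_force: [0.1, 0.4, -2.0]
width: 0.0312
```

Run:
```python
from h import *; from rig import arm,imaging
st=arm.sense();mv((.5055,.330,.114),st)
c=imaging.read_camera('side'); cv2.imwrite('pics/s6.png',c['frame'][:,:,::-1])
```

```text
pos [0.5028 0.3338 0.1987] yaw(y axis) deg -97.6 tilt [-0.002  0.    -1.   ] t 13.35 w 0.0312
 shift tool cm [ 8.47  0.34 -0.33] dist 8.5
```

View pics/s6.png

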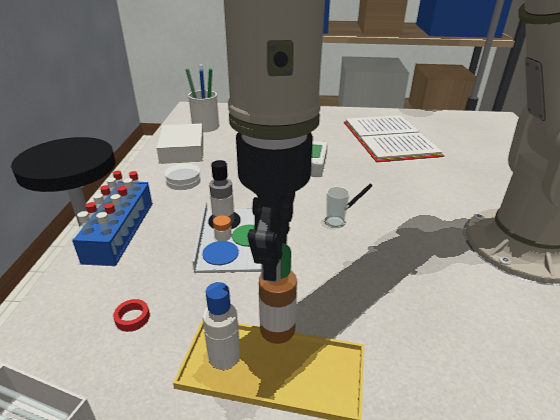

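Green is held upright beside blue with clear space between them. Lowering.

Emit:
apply_moves(
  steps=[
    [2,0.2,-0.1,0,1],
    [2,0.1,-0.1,0,1],
    [2,0,0,0,1],
    [1,0,0,0,1],
    [0.6,0,0,0,1],
    [0.4,0,0,0,1],
    [0.3,0,0,0,1],
    [0.15,0,0,0,1],
    [0.1,0,0,0,1],
    [0,0,0,0,1],
  ],
)

```text
time_s: 14.4
tool_pos: [0.5063, 0.3286, 0.1141]
orientation: [0.706, -0.048, -0.705, -0.048]
ft_force: [-0.0, -0.0, -2.7]
width: 0.0311
```

Emit:
apply_moves(
  steps=[
    [0.1,0,0,0,1],
    [0.1,0,0,0,1],
    [0,0,0,0,1],
  ],
)

```text
time_s: 14.7
tool_pos: [0.5068, 0.3287, 0.1132]
orientation: [0.706, -0.048, -0.705, -0.048]
ft_force: [-1.3, -2.0, 5.6]
width: 0.0313
```

Emit:
apply_moves(
  steps=[
    [0,0,0,0,0.5],
    [0,0,0,0,0.2],
    [0,0,0,0,0],
    [0,0,0,0,0],
    [0,0,0,0,0],
    [-2,0,0,0,0],
    [-3,0,0,0,0],
    [-3,0,0,0,0],
    [-2,0,0,0,0],
  ],
)

```text
time_s: 15.6
tool_pos: [0.5066, 0.329, 0.2142]
orientation: [0.706, -0.048, -0.705, -0.049]
ft_force: [0.3, -0.1, -0.5]
width: 0.0856
```

Run:
```python
from h import *; from rig import arm,imaging
st=arm.sense();mv((.6415,-.0225,.116),st)
c=imaging.read_camera('side'); cv2.imwrite('pics/s7.png',c['frame'][:,:,::-1])
```

```text
pos [0.5066 0.329  0.2142] yaw(y axis) deg -97.8 tilt [ 0.002  0.001 -1.   ] t 15.6 w 0.0856
 shift tool cm [  9.8   33.01 -18.11] dist 38.9
```

View pics/s7.png

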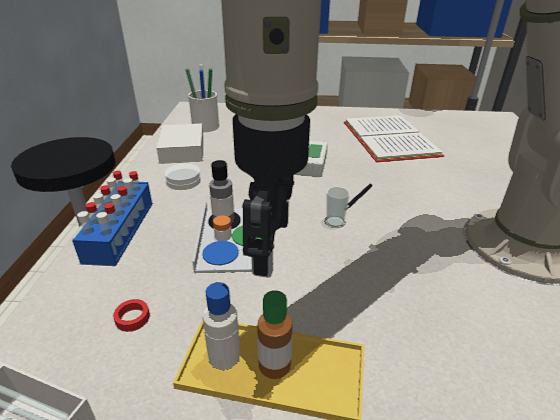

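Blue and green both stand in the tray. Now the black one.

Emit:
apply_moves(
  steps=[
    [0,3,-1.65,0,0],
    [0,3,-1.65,0,0],
    [0,3,-1.65,0,0],
    [0,3,-1.65,0,0],
    [0,3,-1.65,0,0],
    [0,3,-1.65,0,0],
    [0,3,-1.65,0,0],
    [0,3,-1.65,0,0],
    [0,3,-1.65,0,0],
    [0,3,-1.65,0,0],
    [0,3,-1.6,0,0],
    [0,0,0,0,0],
    [1.5,0,0,0,0],
    [1.5,0,0,0,0],
    [0,0,0,0,0],
  ],
)

```text
time_s: 17.15
tool_pos: [0.6387, -0.0216, 0.178]
orientation: [-0.704, 0.047, 0.708, 0.047]
ft_force: [-1.1, 0.8, -0.7]
width: 0.0856
```

Run:
```python
from h import *; from rig import arm,imaging
st=arm.sense();mv((.6415,-.0225,.116),st)
c=imaging.read_camera('wrist'); cv2.imwrite('pics/w8.png',c['frame'][:,:,::-1])
p=st['tool_pos']; T=wristT(st,c); print(proj(c,[[p[0],p[1],.15]],T)); np.savez('w8.npz',T=T,**c)
```

```text
pos [ 0.6387 -0.0216  0.178 ] yaw(y axis) deg -97.7 tilt [-0.006  0.001 -1.   ] t 17.15 w 0.0856
 shift tool cm [ 6.2   0.05 -0.32] dist 6.2
[[285.98793692 249.14487773]]
```

View pics/w8.png

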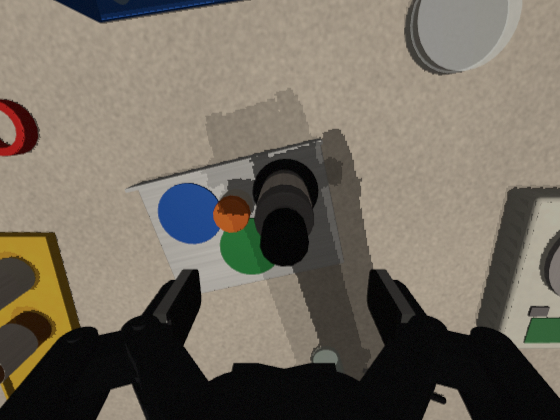

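The black cap top is at about (284,243), lined up to a few mm.

Emit:
apply_moves(
  steps=[
    [2,0,-0.15,0,0],
    [1.5,0,-0.1,0,0],
    [1.4,0,-0.1,0,0],
    [1.2,0,0,0,0],
    [0,0,0,0,0],
    [0,0,0,0,1],
    [0,0,0,0,1],
    [0,0,0,0,1],
    [0,0,0,0,1],
    [0,0,0,0,1],
    [0,0,0,0,1],
    [0,0,0,0,1],
    [0,0,0,0,1],
  ],
)

```text
time_s: 18.5
tool_pos: [0.6448, -0.0234, 0.1217]
orientation: [0.706, -0.048, -0.705, -0.048]
ft_force: [0.1, -0.4, 5.3]
width: 0.0312
```

Run:
```python
from h import *; from rig import arm,imaging
st=arm.sense();mv((.4315,.340,.116),st)
```

```text
pos [ 0.6448 -0.0234  0.1217] yaw(y axis) deg -97.8 tilt [ 0.002  0.    -1.   ] t 18.5 w 0.0312
 shift tool cm [  0.54 -33.11  26.06] dist 42.1
```

Emit:
apply_moves(
  steps=[
    [-0.5,0,0,0,1],
    [-1.5,0,0,0,1],
    [-2,0,0,0,1],
    [-2,0,0,0,1],
    [-2,0,0,0,1],
    [-1,-1,1,0,1],
    [0,-2,2,0,1],
    [0,-2,2,0,1],
    [0,-2,2,0,1],
    [0,-2,2,0,1],
    [0,-2,2,0,1],
    [0,-2,2,0,1],
    [0,-2,2,0,1],
    [0,-2,2,0,1],
    [0,-2,2,0,1],
    [0,-2.5,2,0,1],
    [0,-2.5,1.6,0,1],
    [0,-2.5,1,0,1],
    [0,-2.5,1,0,1],
  ],
)

```text
time_s: 20.4
tool_pos: [0.438, 0.2985, 0.211]
orientation: [0.706, -0.048, -0.705, -0.047]
ft_force: [1.0, 0.0, -2.3]
width: 0.0307
```

Run:
```python
from h import *; from rig import arm,imaging
st=arm.sense();mv((.4315,.340,.116),st)
```

```text
pos [0.438  0.2985 0.211 ] yaw(y axis) deg -97.7 tilt [ 0.    -0.001 -1.   ] t 20.4 w 0.0307
 shift tool cm [ 9.49 -4.04  1.21] dist 10.4
```

Emit:
apply_moves(
  steps=[
    [0,-2,0.7,0,1],
    [0,-1.6,0.6,0,1],
    [0,-0.4,0,0,1],
    [0,0,0,0,1],
    [2,0,0,0,1],
    [2,0,0,0,1],
    [2,0,0,0,1],
    [1.5,0,0,0,1],
    [0.7,0,0,0,1],
    [0.4,0,0,0,1],
    [0,0,0,0,1],
  ],
)

```text
time_s: 21.5
tool_pos: [0.4326, 0.3384, 0.1249]
orientation: [0.705, -0.048, -0.705, -0.048]
ft_force: [-0.3, 0.3, -3.0]
width: 0.0307
```

Run:
```python
from h import *; from rig import arm,imaging
st=arm.sense();mv((.4315,.340,.1155),st)
c=imaging.read_camera('side'); cv2.imwrite('pics/s9.png',c['frame'][:,:,::-1])
```

```text
pos [0.4326 0.3384 0.1249] yaw(y axis) deg -97.8 tilt [ 0.  0. -1.] t 21.5 w 0.0307
 shift tool cm [ 0.94 -0.14  0.13] dist 1.0
```

View pics/s9.png

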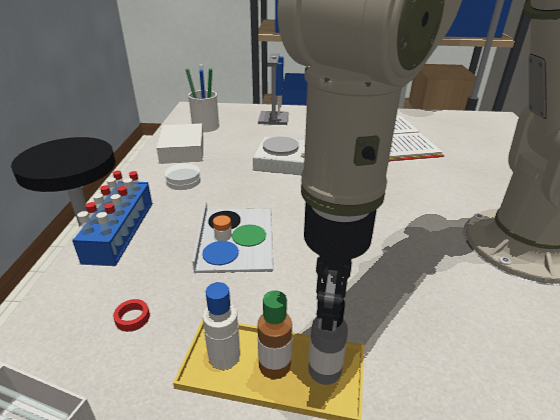

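Black hovers upright inside the tray near the end, with the coasters and jar now visible. Lowering.

Emit:
apply_moves(
  steps=[
    [0.4,0,0,0,1],
    [0.3,0,0,0,1],
    [0.2,0,0,0,1],
    [0.1,0,0,0,1],
    [0.1,0,0,0,1],
    [0,0,0,0,1],
  ],
)

```text
time_s: 22.15
tool_pos: [0.4327, 0.3388, 0.1146]
orientation: [0.706, -0.048, -0.705, -0.048]
ft_force: [-2.2, -0.8, 4.3]
width: 0.0308
```

Emit:
apply_moves(
  steps=[
    [0,0,0,0,0.5],
    [0,0,0,0,0.2],
    [0,0,0,0,0],
    [0,0,0,0,0],
    [0,0,0,0,0],
    [-2,0,0,0,0],
    [-3,0,0,0,0],
    [-3,0,0,0,0],
    [-3,0,0,0,0],
    [-3,0,0,0,0],
    [0,2,-1,0,0],
    [0,3,-1.5,0,0],
    [0,3,-1.5,0,0],
    [0,3,-1.5,0,0],
    [0,3,-1.5,0,0],
    [0,3,-1.5,0,0],
    [0,3,-1.5,0,0],
    [0,3,-1.5,0,0],
  ],
)

```text
time_s: 23.95
tool_pos: [0.5154, 0.0937, 0.254]
orientation: [0.706, -0.048, -0.705, -0.048]
ft_force: [0.8, 0.9, 0.3]
width: 0.0855
```

Run:
```python
from h import *; from rig import arm,imaging
st=arm.sense();mv((.634,.0315,.116),st)
for n in ['wrist','top','side']:
    st=arm.sense();c=imaging.read_camera(n); cv2.imwrite(f'pics/{n}10.png',c['frame'][:,:,::-1])
    if n=='wrist': c['T']=wristT(st,c)
    np.savez(f'{n}10.npz',**c)
```

```text
pos [0.5154 0.0937 0.254 ] yaw(y axis) deg -97.8 tilt [ 0.  0. -1.] t 23.95 w 0.0855
 shift tool cm [ 13.8    4.56 -12.59] dist 19.2
```

View pics/wrist10.png

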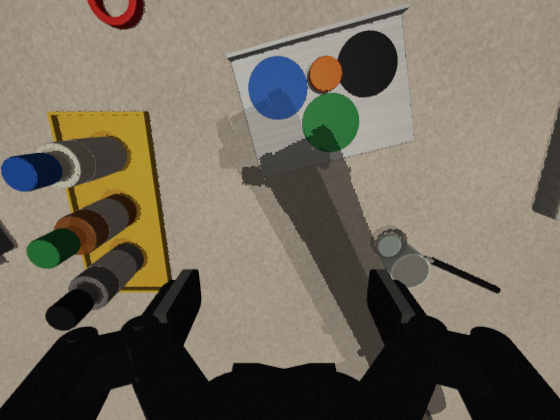

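View pics/top10.png

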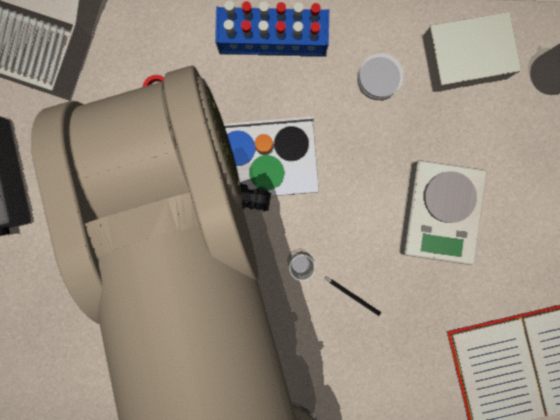

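View pics/side10.png

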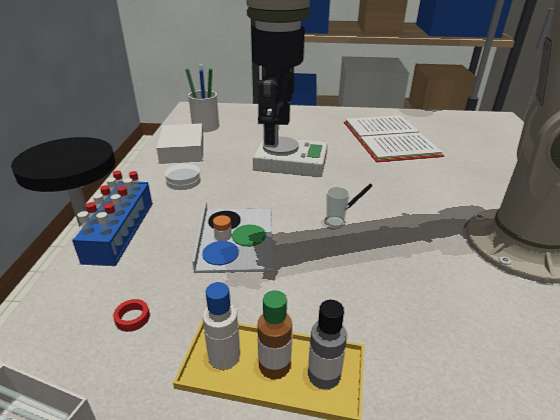

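All three bottles stand in the tray, and the coasters and jar are fully visible. I'll fit them in all three views.

```bash
cat >> h.py <<'E'
def fits(c,region,T=None):
    H=hsv(c);x0,y0,x1,y1=region
    R=np.zeros(H.shape[:2],bool);R[y0:y1,x0:x1]=1
    for n,lo,hi,z,r in [('blue',(100,130,40),(125,255,255),.011,.036),('green',(45,90,20),(85,255,255),.011,.036),('black',(0,0,0),(180,255,50),.011,.036),('jar',(3,140,60),(18,255,255),.05,None)]:
        bs=blobs(mask(H,lo,hi)&R,50)
        if not bs: print(n,'none');continue
        b=max(bs,key=lambda b:b[0][4])
        P=cv2.findContours(b[2].astype(np.uint8),0,cv2.CHAIN_APPROX_NONE)[0];P=max(P,key=cv2.contourArea)
        P=cv2.convexHull(P)[:,0]; (ex,ey),ax,_=cv2.fitEllipse(P)
        W=plane(c,P,z,T);v,e=circ(W,None)
        print(n,b[0],'ell',round(ex,1),round(ey,1),'->',plane(c,(ex,ey),z,T)[0][:2].round(4),'fit',v.round(4),round(e,4))
E
python3 - <<'E'
from h import *
w=dict(np.load('wrist10.npz'));t=dict(np.load('top10.npz'));s=dict(np.load('side10.npz'))
print('wrist');fits(w,(235,20,405,165),w['T'])
print('top');fits(t,(225,115,315,190))
print('side');fits(s,(200,200,272,268))
def pan(c,uv,T=None):
    H=hsv(c)
for n,c in (('top',t),('side',s),('wrist',w)):
    pass
cv2.imwrite('pics/s10z.png',cv2.resize(s['frame'][270:410,170:370],None,fx=4,fy=4,interpolation=cv2.INTER_CUBIC)[:,:,::-1])
cv2.imwrite('pics/w10z.png',cv2.resize(w['frame'][120:340,0:170],None,fx=2.7,fy=2.7,interpolation=cv2.INTER_CUBIC)[:,:,::-1])
E
```

```text
wrist
blue [249, 56, 58, 63, 2877] ell 277.5 87.3 -> [0.6311 0.0871] fit [0.63   0.0873 0.0354] 0.0001
green [303, 93, 56, 59, 2599] ell 330.3 122.0 -> [0.582  0.0267] fit [0.5809 0.0268 0.0355] 0.0001
black [338, 31, 59, 66, 3003] ell 366.8 63.4 -> [ 0.6427 -0.0223] fit [ 0.6416 -0.0222  0.0354] 0.0002
jar [309, 56, 34, 36, 945] ell 325.2 73.6 -> [0.6342 0.0336] fit [0.6339 0.0336 0.0179] 0.0003
top
blue [227, 131, 28, 34, 668] ell 238.1 147.5 -> [0.6296 0.0826] fit [0.6294 0.0838 0.0338] 0.0002
green [250, 155, 34, 35, 913] ell 266.3 172.3 -> [0.5805 0.0241] fit [0.5806 0.0241 0.0344] 0.0003
black [275, 127, 33, 33, 834] ell 291.1 143.3 -> [ 0.6409 -0.0249] fit [ 0.6409 -0.0249  0.0329] 0.0002
jar [255, 135, 18, 18, 247] ell 263.5 143.4 -> [0.6323 0.03  ] fit [0.6322 0.03   0.0169] 0.0003
side
blue [203, 241, 36, 24, 664] ell 220.2 252.5 -> [0.6267 0.0888] fit [0.6268 0.0875 0.0355] 0.0002
green [232, 225, 34, 21, 562] ell 248.7 235.0 -> [0.5776 0.0289] fit [0.5777 0.0274 0.0353] 0.0003
black [209, 211, 31, 18, 228] ell 224.1 220.3 -> [ 0.6381 -0.0196] fit [ 0.6382 -0.0213  0.035 ] 0.0006
jar [213, 215, 18, 16, 237] ell 221.4 222.2 -> [0.6302 0.041 ] fit [0.6307 0.0406 0.0243] 0.0013
```

View pics/s10z.png

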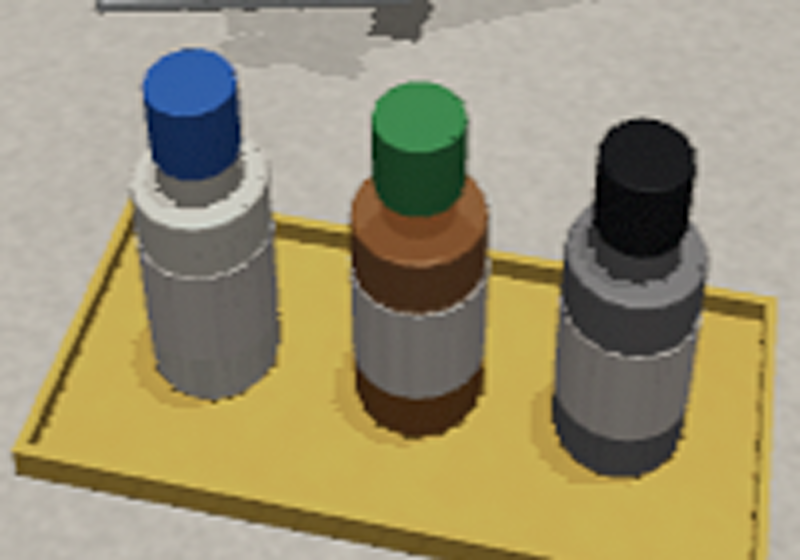

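Emit:
apply_moves(
  steps=[
    [0,0.92,-2.5,0,0],
    [0,0.92,-2.5,0,0],
    [0,0.92,-2.5,0,0],
    [0,0.92,-2.5,0,0],
    [0,0.92,-2.5,0,0],
    [3,0,0,0,0],
    [3,0,0,0,0],
    [3,0,0,0,0],
    [3,0,0,0,0],
    [3,0,0,0,0],
    [1.5,0,0,0,0],
    [0,0,0,0,0],
    [0,0,0,0,0],
  ],
)

```text
time_s: 25.4
tool_pos: [0.6333, 0.0333, 0.09]
orientation: [0.706, -0.048, -0.705, -0.048]
ft_force: [0.8, 0.4, 0.4]
width: 0.0856
```

Run:
```python
from h import *; from rig import arm,imaging
st=arm.sense();mv((.633,.0318,.022),st)
c=imaging.read_camera('wrist'); cv2.imwrite('pics/w11.png',c['frame'][:,:,::-1])
p=st['tool_pos']; T=wristT(st,c); print(proj(c,[[p[0],p[1],.05]],T));fits(c,(150,50,450,330),T)
```

```text
pos [0.6333 0.0333 0.09  ] yaw(y axis) deg -97.8 tilt [ 0.001  0.001 -1.   ] t 25.4 w 0.0856
 shift tool cm [6.8  0.16 0.02] dist 6.8
[[285.91788273 241.90876622]]
blue [178, 193, 85, 81, 5430] ell 221.1 233.1 -> [0.6312 0.0873] fit [0.6295 0.0876 0.0359] 0.0001
green [260, 241, 83, 73, 4013] ell 301.1 276.3 -> [0.5821 0.0267] fit [0.5804 0.0269 0.0359] 0.0002
black [308, 159, 91, 88, 6217] ell 352.9 202.5 -> [ 0.6428 -0.022 ] fit [ 0.6411 -0.0218  0.0361] 0.0002
jar [261, 211, 51, 53, 2134] ell 285.7 237.6 -> [0.6366 0.0331] fit [0.6362 0.0334 0.0186] 0.0006
```

View pics/w11.png

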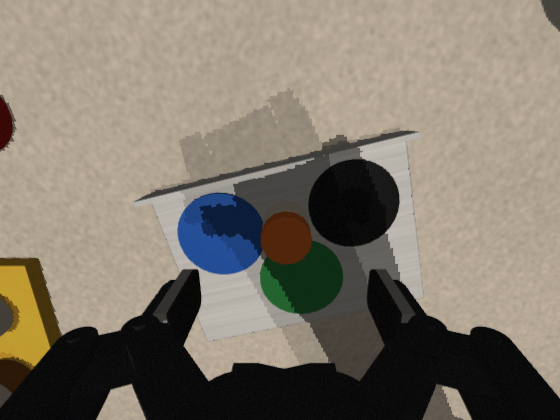

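The jar top is at (285.7,237.6) against an expected (285.9,241.9), so it is well centred. The coaster fits agree with the earlier ones to within 1 mm.

Emit:
apply_moves(
  steps=[
    [2,0,-0.1,0,0],
    [2,0,0,0,0],
    [1.2,0,0,0,0],
    [0.8,0,0,0,0],
    [0.6,0,0,0,0],
    [0,0,0,0,0],
    [0,0,0,0,0],
  ],
)

```text
time_s: 26.15
tool_pos: [0.6342, 0.0325, 0.0235]
orientation: [0.706, -0.048, -0.705, -0.048]
ft_force: [1.1, 0.3, -0.4]
width: 0.0857
```

Emit:
apply_moves(
  steps=[
    [0,0,0,0,1],
    [0,0,0,0,1],
    [0,0,0,0,1],
    [0,0,0,0,1],
    [0,0,0,0,1],
    [0,0,0,0,1],
    [0,0,0,0,1],
  ],
  force=30,
)

```text
time_s: 26.85
tool_pos: [0.634, 0.0324, 0.0232]
orientation: [0.706, -0.048, -0.705, -0.048]
ft_force: [-1.7, -0.3, 4.8]
width: 0.035
```

Run:
```python
from h import *; from rig import arm,imaging
st=arm.sense();mv((.536,-.337,.20),st,)
c=imaging.read_camera('wrist'); cv2.imwrite('pics/w12.png',c['frame'][:,:,::-1])
c=imaging.read_camera('side'); cv2.imwrite('pics/s12.png',c['frame'][:,:,::-1])
```

```text
pos [0.634  0.0324 0.0232] yaw(y axis) deg -97.8 tilt [ 0.001  0.    -1.   ] t 26.85 w 0.035
 shift tool cm [-17.68  37.92   4.68] dist 42.1
```

View pics/w12.png

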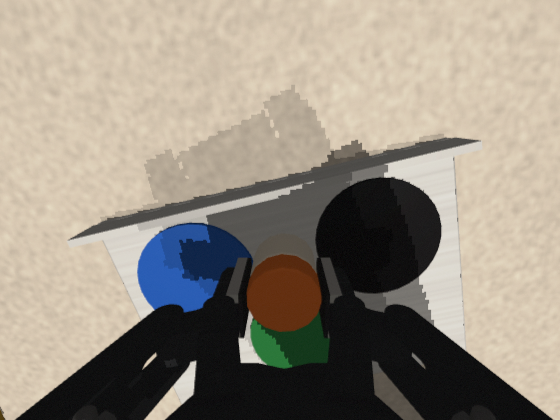

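View pics/s12.png

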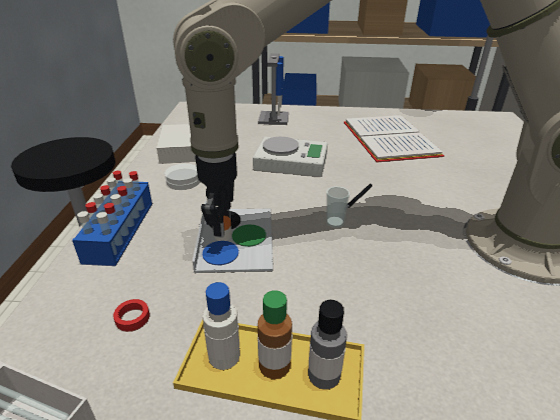

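The jar is gripped (opening 35 mm). I'll lift it and go toward the balance, stopping short to measure the pan.

Emit:
apply_moves(
  steps=[
    [-1,0,0,0,1],
    [-3,0,0,0,1],
    [-3,0,0,0,1],
    [-4,0,0,0,1],
    [-4,0,0,0,1],
    [-2,1.5,0.3,0,1],
    [0,3,0.5,0,1],
    [0,3,0.5,0,1],
    [0,3,0.5,0,1],
    [0,3,0.5,0,1],
    [0,3,0.5,0,1],
    [0,3,0.5,0,1],
    [0,3,0.5,0,1],
    [0,3,0.5,0,1],
    [0,1.5,0.4,0,1],
    [0,0,0,0,1],
    [0,0,0,0,1],
  ],
)

```text
time_s: 28.65
tool_pos: [0.5509, -0.2274, 0.1929]
orientation: [0.706, -0.047, -0.705, -0.048]
ft_force: [-0.5, 0.4, -0.1]
width: 0.035
```

Run:
```python
from h import *; from rig import arm,imaging
st=arm.sense();mv((.536,-.337,.20),st,); print(st['ft_force'])
c=imaging.read_camera('wrist'); cv2.imwrite('pics/w13.png',c['frame'][:,:,::-1]); np.savez('w13.npz',T=wristT(st,c),**c)
```

```text
pos [ 0.5509 -0.2274  0.1929] yaw(y axis) deg -97.8 tilt [ 0.     0.001 -1.   ] t 28.65 w 0.035
 shift tool cm [-7.200e-01  1.106e+01 -1.000e-02] dist 11.1
[-0.53738084  0.36654723 -0.14592885]
```

View pics/w13.png

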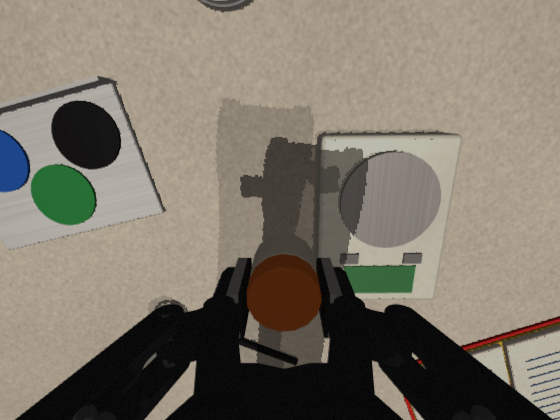

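The full pan is seen: columns 340–441, rows 152–247, centre at about (390.5,199.5).

Run:
```python
from h import *
np.set_printoptions(precision=4,suppress=True)
w=dict(np.load('w13.npz'));T=w['T'];t=dict(np.load('top0.npz'));s=dict(np.load('side0.npz'))
# pan grey masks -> contour fit
f=w['frame'].astype(int);R=np.zeros(f.shape[:2],np.uint8)
L=cv2.cvtColor(w['frame'],cv2.COLOR_RGB2LAB).astype(int);print(L[200,400],L[140,400],L[200,345],L[200,450],L[170,355])
# manual edge points
P=np.array([(340,200),(441,197),(392,152),(386,247)])
print('wrist pts',circ(plane(w,P,.054,T)),plane(w,(390.5,199.5),.054,T))
print('tri',tri([ray(t,(450.7,196.5)),ray(w,(390.5,199.5),T)]))
lt=cv2.cvtColor(t['frame'],cv2.COLOR_RGB2LAB).astype(int);print(lt[196,450],lt[165,450],lt[240,480])
def pf(c,seed,rg,T=None,tol=8):
    l=cv2.medianBlur(cv2.cvtColor(c['frame'],cv2.COLOR_RGB2GRAY),3)
    m=np.zeros((l.shape[0]+2,l.shape[1]+2),np.uint8)
    cv2.floodFill(l,m,seed,255,tol,tol,cv2.FLOODFILL_FIXED_RANGE|cv2.FLOODFILL_MASK_ONLY|(1<<8)|4)
    m=m[1:-1,1:-1];Q=max(cv2.findContours(m,0,1)[0],key=cv2.contourArea);Q=cv2.convexHull(Q)
    print(cv2.boundingRect(Q),circ(plane(c,Q[:,0],.054,T)))
pf(t,(450,196),0,tol=22);pf(s,(280,145),0,tol=15);pf(w,(400,200),0,T,tol=20)
```

```text
[140 129 132] [192 125 135] [ 74 129 130] [156 127 136] [ 65 128 130]
wrist pts (array([ 0.5365, -0.332 ,  0.0503]), np.float64(0.0004346787488294715)) [[ 0.539  -0.3325  0.054 ]]
tri (array([ 0.5373, -0.335 ,  0.0497]), [np.float64(0.0010801768266245108), np.float64(0.0010801768266245752)])
[131 131 129] [154 128 134] [153 129 137]
(426, 171, 51, 52) (array([ 0.5362, -0.333 ,  0.0509]), np.float64(0.0005445995175196588))
(263, 136, 36, 16) (array([ 0.5338, -0.3323,  0.0486]), np.float64(0.0006629326151104745))
(352, 150, 89, 98) (array([ 0.5365, -0.3322,  0.05  ]), np.float64(0.00015941059464090815))
```

Emit:
apply_moves(
  steps=[
    [0,2,0,0,1],
    [0,2.5,0,0,1],
    [0,2.5,0,0,1],
    [0,2.2,0,0,1],
    [0,1.4,0,0,1],
    [0,0,0,0,1],
    [2,0,0,0,1],
    [3,0,0,0,1],
    [3,0,0,0,1],
    [2,0,0,0,1],
    [1,0,0,0,1],
    [0,0,0,0,1],
  ],
)

```text
time_s: 29.9
tool_pos: [0.5362, -0.3316, 0.0816]
orientation: [-0.705, 0.047, 0.706, 0.048]
ft_force: [-1.3, 0.9, -0.4]
width: 0.035
```

Run:
```python
from h import *; from rig import arm,imaging
st=arm.sense();mv((.536,-.3325,.07),st); print(st['ft_force'])
c=imaging.read_camera('wrist'); cv2.imwrite('pics/w14.png',c['frame'][:,:,::-1])
c=imaging.read_camera('side'); cv2.imwrite('pics/s14.png',cv2.resize(c['frame'][80:240,180:400],None,fx=3,fy=3)[:,:,::-1])
```

```text
pos [ 0.5362 -0.3316  0.0816] yaw(y axis) deg -97.7 tilt [-0.002  0.002 -1.   ] t 29.9 w 0.035
 shift tool cm [1.16 0.09 0.  ] dist 1.2
[-1.25707052  0.86051179 -0.44585318]
```

View pics/w14.png

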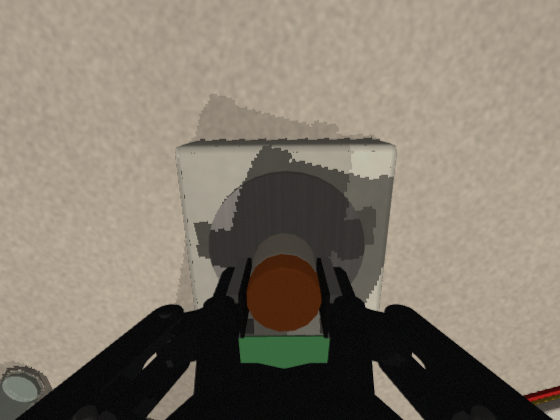

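View pics/s14.png

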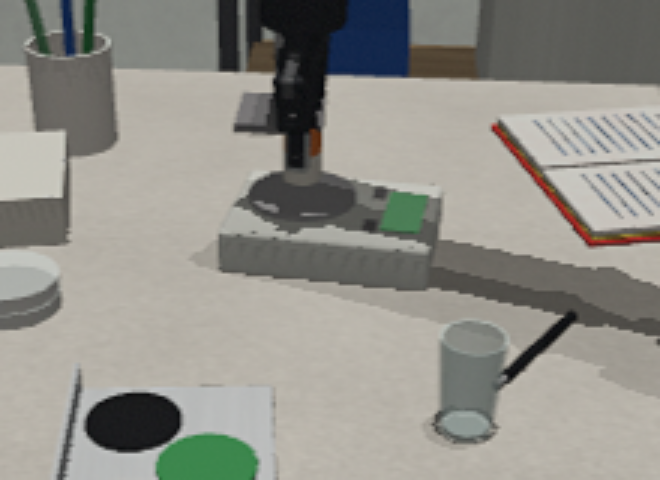

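The jar hovers about 12 mm above the pan centre. Lower in small steps until it touches.

Emit:
apply_moves(
  steps=[
    [0.4,0,0,0,1],
    [0.3,0,0,0,1],
    [0.2,0,0,0,1],
    [0.1,0,0,0,1],
    [0.1,0,0,0,1],
    [0,0,0,0,1],
  ],
)

```text
time_s: 30.6
tool_pos: [0.5361, -0.3338, 0.0717]
orientation: [-0.705, 0.048, 0.706, 0.048]
ft_force: [0.3, -0.1, -0.8]
width: 0.0348
```

Emit:
apply_moves(
  steps=[
    [0.1,0,0,0,1],
    [0.1,0,0,0,1],
    [0,0,0,0,1],
  ],
)

```text
time_s: 30.9
tool_pos: [0.5361, -0.3337, 0.0696]
orientation: [-0.705, 0.048, 0.706, 0.048]
ft_force: [0.2, -0.4, -0.1]
width: 0.0352
```

Emit:
apply_moves(
  steps=[
    [0.1,0,0,0,1],
    [0,0,0,0,1],
  ],
)

```text
time_s: 31.1
tool_pos: [0.5363, -0.3338, 0.0692]
orientation: [0.706, -0.048, -0.705, -0.048]
ft_force: [-1.1, 0.8, 3.5]
width: 0.0352
```

Contact at 0.0692 as predicted. Release and retreat.

Emit:
apply_moves(
  steps=[
    [0,0,0,0,0.5],
    [0,0,0,0,0.2],
    [0,0,0,0,0],
    [0,0,0,0,0],
    [0,0,0,0,0],
    [-2,0,0,0,0],
    [-3,0,0,0,0],
    [-3,0,0,0,0],
    [-4,0,0,0,0],
    [-2,-2,0,0,0],
    [0,-3,0,0,0],
    [0,-3,0,0,0],
    [0,-3,0,0,0],
    [0,0,0,0,0],
  ],
)

```text
time_s: 32.5
tool_pos: [0.5526, -0.2187, 0.2094]
orientation: [0.706, -0.045, -0.705, -0.046]
ft_force: [1.1, 0.6, -0.9]
width: 0.0855
```

Run:
```python
from h import *; from rig import arm,imaging
np.set_printoptions(precision=4,suppress=True)
st=arm.sense();mv((.4327,.3388,.2346),st)
R=[]
for n in ['wrist','top','side']:
    st=arm.sense();c=imaging.read_camera(n);T=wristT(st,c) if n=='wrist' else None
    cv2.imwrite(f'pics/{n}15.png',c['frame'][:,:,::-1])
    for b in blobs(mask(hsv(c),(3,150,60),(16,255,255)),60):
        if abs(plane(c,b[1],.09,T)[0][:2]-[.536,-.333]).max()<.06: print(n,b[0],b[1],plane(c,b[1],.096,T))
```

```text
pos [ 0.5526 -0.2187  0.2094] yaw(y axis) deg -97.4 tilt [ 0.001  0.002 -1.   ] t 32.5 w 0.0855
 shift tool cm [ -2.41 -53.76  19.03] dist 57.1
wrist [387, 190, 42, 39, 1232] [407.9, 208.8] [[ 0.5389 -0.3309  0.096 ]]
top [450, 198, 18, 7, 92] [458.6, 201.1] [[ 0.526  -0.3321  0.096 ]]
side [275, 127, 12, 10, 101] [280.5, 131.7] [[ 0.5332 -0.3152  0.096 ]]
```

View pics/wrist15.png

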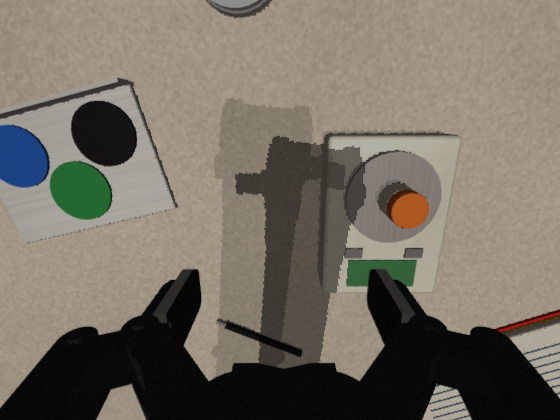

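View pics/side15.png

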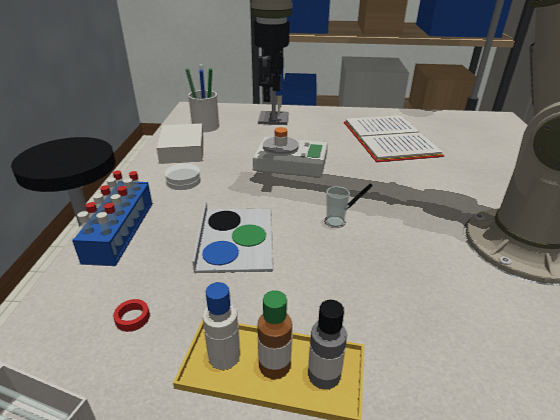

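The jar stands upright about 3 mm from the pan centre (cap at wrist pixel (408,209)). Now the bottles go back, black first.

Emit:
apply_moves(
  steps=[
    [0,-3,1.06,0,0],
    [0,-3,1.06,0,0],
    [0,-3,1.06,0,0],
    [0,-3,1.06,0,0],
    [0,-3,1.06,0,0],
    [0,-3,1.06,0,0],
    [0,-3,1.06,0,0],
    [0,-3,1.06,0,0],
    [0,-3,1.06,0,0],
    [0,-3,1.06,0,0],
    [0,-3,1.06,0,0],
    [0,-3,1.06,0,0],
    [0,-3,1.06,0,0],
    [0,-3,1.06,0,0],
    [0,-3,1.06,0,0],
    [0,-3,1.06,0,0],
    [0,-3,1.06,0,0],
    [0,-2.8,1.0,0,0],
    [0,0,0,0,0],
    [0,0,0,0,0],
  ],
)

```text
time_s: 34.65
tool_pos: [0.4363, 0.3336, 0.2085]
orientation: [-0.705, 0.048, 0.706, 0.048]
ft_force: [0.5, -0.9, -0.0]
width: 0.0852
```

Run:
```python
from h import *; from rig import arm,imaging
st=arm.sense();mv((.4327,.3388,.115),st)
c=imaging.read_camera('wrist'); cv2.imwrite('pics/w16.png',c['frame'][:,:,::-1])
p=st['tool_pos']; T=wristT(st,c); print(proj(c,[[p[0],p[1],.144],[.4327,.3388,.144]],T))
```

```text
pos [0.4363 0.3336 0.2085] yaw(y axis) deg -97.8 tilt [-0. -0. -1.] t 34.65 w 0.0852
 shift tool cm [ 9.35 -0.47  0.43] dist 9.4
[[285.631814   228.73117909]
 [279.55330262 233.9143741 ]]
```

View pics/w16.png

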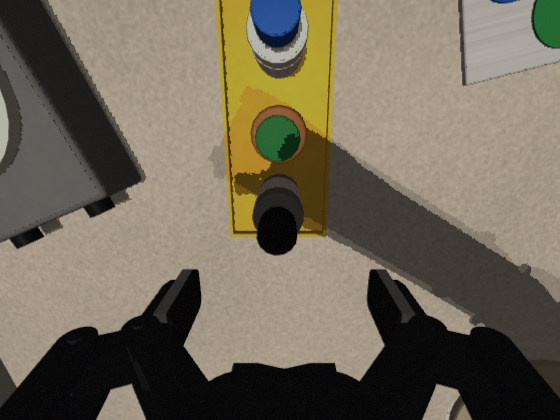

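The black cap top is at about (277,233), as predicted.

Emit:
apply_moves(
  steps=[
    [0,-0.55,0.35,0,0],
    [2.5,0,0,0,0],
    [2.5,0,0,0,0],
    [2,0,0,0,0],
    [1.5,0,0,0,0],
    [0.8,0,0,0,0],
    [0,0,0,0,0],
    [0,0,0,0,1],
    [0,0,0,0,1],
    [0,0,0,0,1],
    [0,0,0,0,1],
    [0,0,0,0,1],
    [0,0,0,0,1],
    [0,0,0,0,1],
    [0,0,0,0,1],
  ],
  force=40,
)

```text
time_s: 36.2
tool_pos: [0.4334, 0.3403, 0.1166]
orientation: [0.706, -0.048, -0.705, -0.048]
ft_force: [-0.8, -0.6, 5.4]
width: 0.0309
```

Run:
```python
from h import *; from rig import arm,imaging
st=arm.sense();mv((.6425,-.0225,.1222),st);print(st['ft_force'])
```

```text
pos [0.4334 0.3403 0.1166] yaw(y axis) deg -97.8 tilt [ 0.001  0.001 -1.   ] t 36.2 w 0.0309
 shift tool cm [ -0.55  33.1  -25.65] dist 41.9
[-0.83939638 -0.59585734  5.35351755]
```

Emit:
apply_moves(
  steps=[
    [-0.5,0,0,0,1],
    [-1.5,0,0,0,1],
    [-2.5,0,0,0,1],
    [-2.5,0,0,0,1],
    [-2.5,1,0,0,1],
    [0,2,0,0,1],
    [0,2.5,-1,0,1],
    [0,2.5,-2,0,1],
    [0,2.5,-2,0,1],
    [0,2.5,-2,0,1],
    [0,2.5,-2,0,1],
    [0,2.5,-2,0,1],
    [0,2.5,-2,0,1],
    [0,2.5,-2,0,1],
    [0,2.5,-2,0,1],
    [0,2.5,-2,0,1],
    [0,2.5,-2,0,1],
    [0,1.5,-2,0,1],
    [0,0.8,-1.5,0,1],
    [0,0,0,0,1],
  ],
)

```text
time_s: 38.2
tool_pos: [0.6322, -0.0209, 0.2108]
orientation: [-0.705, 0.049, 0.705, 0.049]
ft_force: [0.1, 0.6, -2.4]
width: 0.031
```

Run:
```python
from h import *; from rig import arm,imaging
st=arm.sense();mv((.643,-.0225,.1236),st);print(st['ft_force'])
```

```text
pos [ 0.6322 -0.0209  0.2108] yaw(y axis) deg -98.0 tilt [-0. -0. -1.] t 38.2 w 0.031
 shift tool cm [ 8.72  0.   -1.09] dist 8.8
[ 0.05796291  0.56985213 -2.36029382]
```

Emit:
apply_moves(
  steps=[
    [1,0,-0.6,0,1],
    [2,0,-0.4,0,1],
    [2,0,0,0,1],
    [1.5,0,0,0,1],
    [0.8,0,0,0,1],
    [0,0,0,0,1],
    [0,0,0,0,1],
  ],
)

```text
time_s: 38.9
tool_pos: [0.6414, -0.0193, 0.1386]
orientation: [0.706, -0.048, -0.705, -0.048]
ft_force: [-0.2, -0.4, -2.2]
width: 0.0312
```

Run:
```python
from h import *; from rig import arm,imaging
st=arm.sense();mv((.643,-.0225,.1236),st);print(st['ft_force'])
c=imaging.read_camera('wrist'); cv2.imwrite('pics/w17.png',c['frame'][:,:,::-1])
c=imaging.read_camera('side'); cv2.imwrite('pics/s17.png',cv2.resize(c['frame'][120:300,150:390],None,fx=3,fy=3)[:,:,::-1])
```

```text
pos [ 0.6414 -0.0193  0.1386] yaw(y axis) deg -97.8 tilt [ 0.001  0.    -1.   ] t 38.9 w 0.0312
 shift tool cm [ 1.5  0.3 -0.2] dist 1.5
[-0.1569141  -0.39672118 -2.24189142]
```

View pics/w17.png

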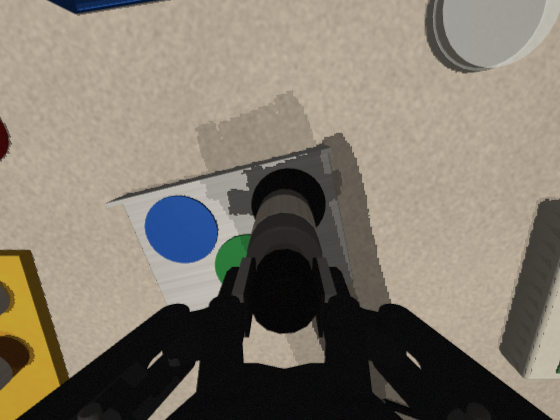

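View pics/s17.png

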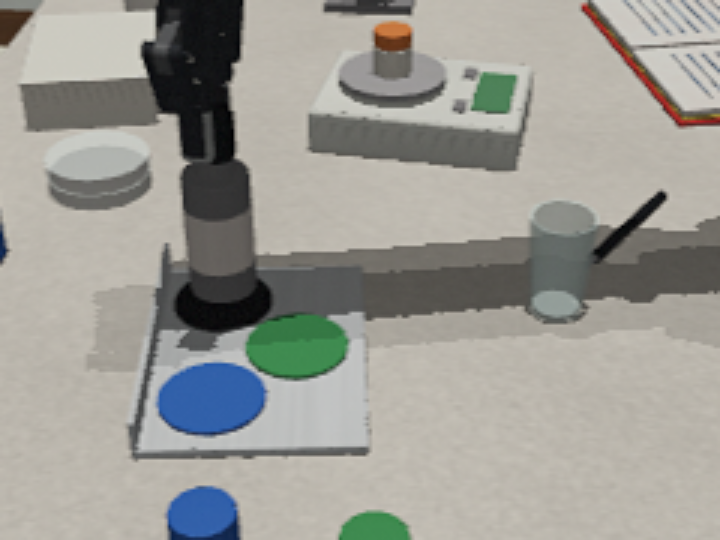

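Black hovers over the black coaster. Nudge 3 mm in tool y, −2 mm in z, and lower.

Emit:
apply_moves(
  steps=[
    [0.4,0.25,-0.15,0,1],
    [0.4,0,0,0,1],
    [0.3,0,0,0,1],
    [0.2,0,0,0,1],
    [0.1,0,0,0,1],
    [0,0,0,0,1],
    [0,0,0,0,1],
  ],
)

```text
time_s: 39.7
tool_pos: [0.6423, -0.0221, 0.1239]
orientation: [0.706, -0.048, -0.705, -0.048]
ft_force: [0.0, 0.1, -2.6]
width: 0.0309
```

Emit:
apply_moves(
  steps=[
    [0.1,0,0,0,1],
    [0.1,0,0,0,1],
    [0,0,0,0,1],
  ],
)

```text
time_s: 40.0
tool_pos: [0.6431, -0.0223, 0.1237]
orientation: [0.706, -0.048, -0.705, -0.048]
ft_force: [-2.7, -1.3, 8.1]
width: 0.0304
```

Emit:
apply_moves(
  steps=[
    [0,0,0,0,0.5],
    [0,0,0,0,0.2],
    [0,0,0,0,0],
    [0,0,0,0,0],
    [0,0,0,0,0],
    [-2,0,0,0,0],
    [-3,0,0,0,0],
    [-3,0,0,0,0],
    [-2,0,0,0,0],
    [0,0,0,0,0],
  ],
)

```text
time_s: 41.0
tool_pos: [0.6438, -0.0219, 0.2257]
orientation: [0.708, -0.048, -0.703, -0.048]
ft_force: [0.2, 0.6, 0.0]
width: 0.0855
```

Run:
```python
from h import *; from rig import arm,imaging
st=arm.sense();mv((.5813,.319,.1125),st);print(st['ft_force'])
c=imaging.read_camera('wrist'); cv2.imwrite('pics/w18.png',cv2.resize(c['frame'][120:280,180:390],None,fx=3.5,fy=3.5)[:,:,::-1])
T=wristT(st,c);print(proj(c,[[.641,-.0223,.011],[.641,-.0223,.151]],T)); np.savez('w18.npz',T=T,**c)
```

```text
pos [ 0.6438 -0.0219  0.2257] yaw(y axis) deg -97.8 tilt [ 0.006  0.    -1.   ] t 41.0 w 0.0855
 shift tool cm [ 11.28 -32.91  10.89] dist 36.5
[0.21871822 0.61425172 0.03124019]
[[285.71045293 188.06198803]
 [286.63742518 227.84328764]]
```

View pics/w18.png

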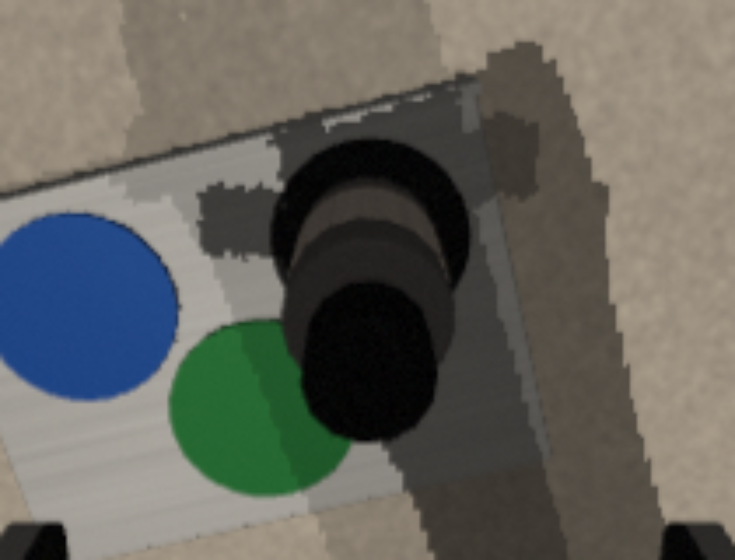

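The black cap-top centre is at zoom (370,376) against an expected (373,377), so the bottle is centred to about 1 mm. Blue next.

Emit:
apply_moves(
  steps=[
    [0,-2.74,0.91,0,0],
    [0,-2.74,0.91,0,0],
    [0,-2.74,0.91,0,0],
    [0,-2.74,0.91,0,0],
    [0,-2.74,0.91,0,0],
    [0,-2.74,0.91,0,0],
    [0,-2.74,0.91,0,0],
    [0,-2.74,0.91,0,0],
    [0,-2.74,0.91,0,0],
    [0,-2.74,0.91,0,0],
    [0,-2.74,0.91,0,0],
    [0,-2.74,0.91,0,0],
    [0,0,0,0,0],
    [2,0,0,0,0],
    [2,0,0,0,0],
    [0,0,0,0,0],
  ],
)

```text
time_s: 42.65
tool_pos: [0.5773, 0.3162, 0.1774]
orientation: [-0.704, 0.05, 0.707, 0.047]
ft_force: [-0.3, 0.2, -0.8]
width: 0.0854
```

Run:
```python
from h import *; from rig import arm,imaging
st=arm.sense();mv((.5813,.319,.1125),st)
c=imaging.read_camera('wrist'); cv2.imwrite('pics/w19.png',c['frame'][:,:,::-1])
p=st['tool_pos']; T=wristT(st,c); print(proj(c,[[p[0],p[1],.144],[.5813,.319,.144]],T))
```

```text
pos [0.5773 0.3162 0.1774] yaw(y axis) deg -97.8 tilt [-0.006 -0.004 -1.   ] t 42.65 w 0.0854
 shift tool cm [ 6.49 -0.36 -0.39] dist 6.5
[[285.69240722 245.61670904]
 [280.76195505 240.6861474 ]]
```

View pics/w19.png

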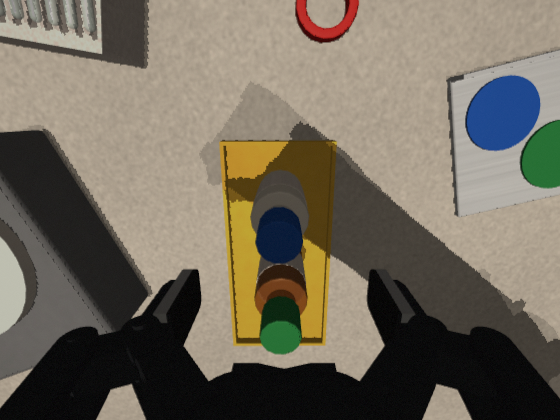

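Blue cap top is at about (279,240), as predicted (281,241). Grasp.

Emit:
apply_moves(
  steps=[
    [2,-0.36,-0.3,0,0],
    [2,0,0,0,0],
    [1.5,0,0,0,0],
    [1,0,0,0,0],
    [0,0,0,0,0],
    [0,0,0,0,1],
    [0,0,0,0,1],
    [0,0,0,0,1],
    [0,0,0,0,1],
    [0,0,0,0,1],
    [0,0,0,0,1],
    [0,0,0,0,1],
    [0,0,0,0,1],
  ],
)

```text
time_s: 44.0
tool_pos: [0.5826, 0.3213, 0.1177]
orientation: [0.706, -0.048, -0.705, -0.048]
ft_force: [0.1, -1.8, 5.8]
width: 0.0309
```

Run:
```python
from h import *; from rig import arm,imaging
st=arm.sense();mv((.631,.0872,.12),st)
```

```text
pos [0.5826 0.3213 0.1177] yaw(y axis) deg -97.8 tilt [ 0.001  0.    -1.   ] t 44.0 w 0.0309
 shift tool cm [-0.22 22.53 -7.98] dist 23.9
```

Emit:
apply_moves(
  steps=[
    [-0.5,0,0,0,1],
    [-1.5,0,0,0,1],
    [-2.5,0,0,0,1],
    [-2.5,0,0,0,1],
    [-2,1,-0.3,0,1],
    [0,2.2,-0.8,0,1],
    [0,2.2,-0.8,0,1],
    [0,2.2,-0.8,0,1],
    [0,2.2,-0.8,0,1],
    [0,2.2,-0.8,0,1],
    [0,2.2,-0.8,0,1],
    [0,2.2,-0.8,0,1],
    [0,2.2,-0.8,0,1],
    [0,2.2,-0.8,0,1],
    [0,1.7,-0.6,0,1],
    [0,0,0,0,1],
    [2.5,0,0,0,1],
    [2.5,0,0,0,1],
    [1.5,0,0,0,1],
    [0,0,0,0,1],
  ],
)

```text
time_s: 46.0
tool_pos: [0.6302, 0.088, 0.1394]
orientation: [-0.704, 0.048, 0.707, 0.048]
ft_force: [0.4, 0.7, -2.9]
width: 0.031
```

Run:
```python
from h import *; from rig import arm,imaging
st=arm.sense();mv((.6315,.0872,.1247),st);print(st['ft_force'])
c=imaging.read_camera('side'); cv2.imwrite('pics/s20.png',cv2.resize(c['frame'][120:300,150:390],None,fx=3,fy=3)[:,:,::-1])
```

```text
pos [0.6302 0.088  0.1394] yaw(y axis) deg -97.7 tilt [-0.005 -0.    -1.   ] t 46.0 w 0.031
 shift tool cm [ 1.47  0.06 -0.15] dist 1.5
[ 0.44197186  0.71613707 -2.86595641]
```

View pics/s20.png

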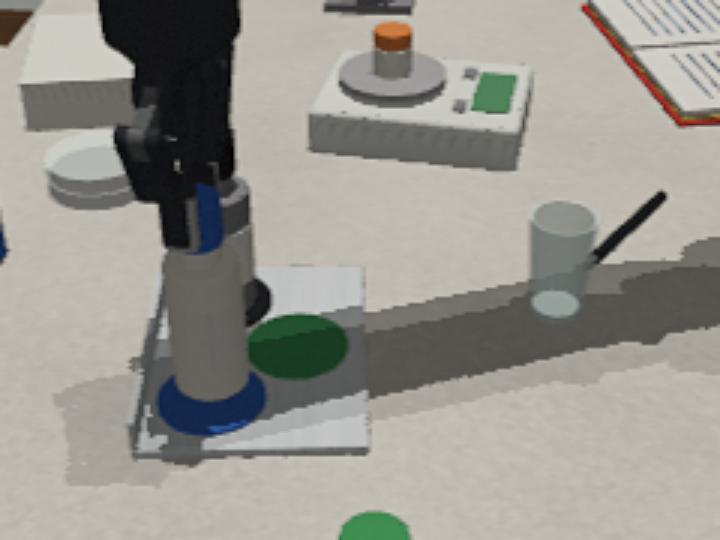

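Blue hovers over the centre of its coaster. Lower.

Emit:
apply_moves(
  steps=[
    [0.5,0,0,0,1],
    [0.4,0,0,0,1],
    [0.3,0,0,0,1],
    [0.2,0,0,0,1],
    [0.1,0,0,0,1],
    [0,0,0,0,1],
  ],
)

```text
time_s: 46.65
tool_pos: [0.6318, 0.0876, 0.1268]
orientation: [-0.705, 0.048, 0.706, 0.048]
ft_force: [-0.2, 0.8, -2.2]
width: 0.0312
```

Emit:
apply_moves(
  steps=[
    [0.1,0,0,0,1],
    [0.1,0,0,0,1],
    [0,0,0,0,1],
  ],
)

```text
time_s: 46.95
tool_pos: [0.6319, 0.0876, 0.1249]
orientation: [0.706, -0.048, -0.705, -0.048]
ft_force: [0.9, 0.3, -1.3]
width: 0.031
```

Emit:
apply_moves(
  steps=[
    [0.1,0,0,0,1],
    [0,0,0,0,1],
  ],
)

```text
time_s: 47.15
tool_pos: [0.6323, 0.0875, 0.1247]
orientation: [0.706, -0.048, -0.705, -0.048]
ft_force: [-2.1, -1.2, 4.3]
width: 0.0306
```

Emit:
apply_moves(
  steps=[
    [0,0,0,0,0.5],
    [0,0,0,0,0.2],
    [0,0,0,0,0],
    [0,0,0,0,0],
    [0,0,0,0,0],
    [-2,0,0,0,0],
    [-3,0,0,0,0],
    [-3,0,0,0,0],
    [-2,0,0,0,0],
    [0,0,0,0,0],
  ],
)

```text
time_s: 48.15
tool_pos: [0.6333, 0.0883, 0.2277]
orientation: [0.708, -0.048, -0.703, -0.049]
ft_force: [0.5, 0.5, 0.4]
width: 0.0859
```

Run:
```python
from h import *; from rig import arm,imaging
st=arm.sense();mv((.5068,.3287,.1145),st);print(st['ft_force'])
c=imaging.read_camera('wrist'); cv2.imwrite('pics/w21.png',cv2.resize(c['frame'][120:280,180:390],None,fx=3.5,fy=3.5)[:,:,::-1])
T=wristT(st,c);q=proj(c,[[.6297,.0873,.011],[.6297,.0873,.151]],T);print((q-[180,120])*3.5)
```

```text
pos [0.6333 0.0883 0.2277] yaw(y axis) deg -97.8 tilt [ 0.006  0.001 -1.   ] t 48.15 w 0.0859
 shift tool cm [ 11.27 -22.08  15.86] dist 29.4
[0.51428165 0.53226456 0.41367871]
[[372.32023028 238.75869492]
 [376.26160737 377.18953499]]
```

View pics/w21.png

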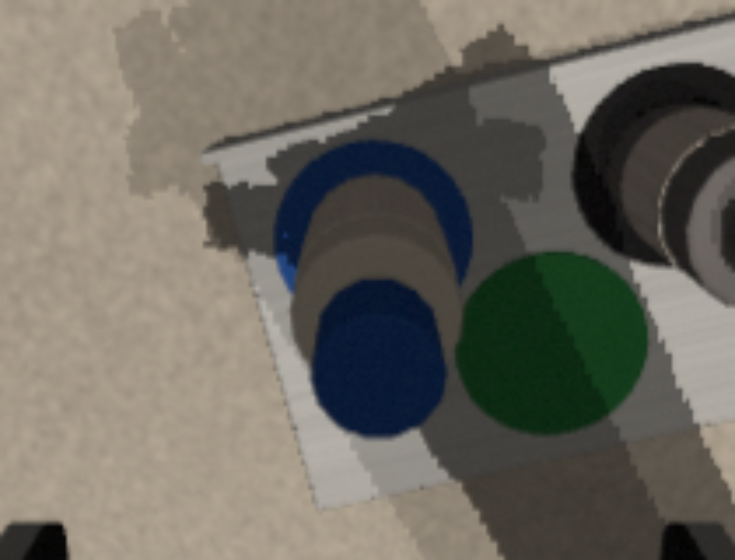

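Blue cap top is at about (379,374) against an expected (376,377), so it is centred within 1–2 mm. Now green.

Emit:
apply_moves(
  steps=[
    [0,-2.45,1.76,0,0],
    [0,-2.45,1.76,0,0],
    [0,-2.45,1.76,0,0],
    [0,-2.45,1.76,0,0],
    [0,-2.45,1.76,0,0],
    [0,-2.45,1.76,0,0],
    [0,-2.45,1.76,0,0],
    [0,-2.45,1.76,0,0],
    [0,-2.45,1.76,0,0],
    [0,0,0,0,0],
    [2,0,0,0,0],
    [2,0,0,0,0],
    [0,0,0,0,0],
  ],
)

```text
time_s: 49.5
tool_pos: [0.5035, 0.3255, 0.1798]
orientation: [-0.704, 0.05, 0.707, 0.047]
ft_force: [0.0, -1.0, 0.3]
width: 0.0856
```

Run:
```python
from h import *; from rig import arm,imaging
st=arm.sense();mv((.5068,.3287,.1145),st)
c=imaging.read_camera('wrist'); cv2.imwrite('pics/w22.png',c['frame'][:,:,::-1])
p=st['tool_pos']; T=wristT(st,c); print(proj(c,[[.5068,.3287,.144]],T))
```

```text
pos [0.5035 0.3255 0.1798] yaw(y axis) deg -97.8 tilt [-0.005 -0.004 -1.   ] t 49.5 w 0.0856
 shift tool cm [ 6.53 -0.39 -0.31] dist 6.6
[[280.31877085 240.26336674]]
```

View pics/w22.png

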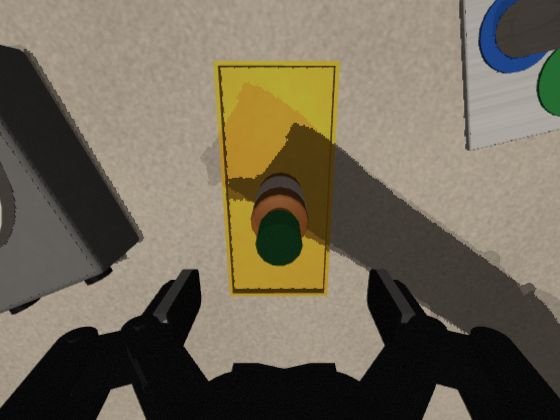

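Green cap top is at (279,241), as predicted. Grasp.

Emit:
apply_moves(
  steps=[
    [2,-0.39,-0.2,0,0],
    [2,0,0,0,0],
    [1.5,0,0,0,0],
    [1,0,0,0,0],
    [0,0,0,0,0],
    [0,0,0,0,1],
    [0,0,0,0,1],
    [0,0,0,0,1],
    [0,0,0,0,1],
    [0,0,0,0,1],
    [0,0,0,0,1],
    [0,0,0,0,1],
    [0,0,0,0,1],
  ],
)

```text
time_s: 50.85
tool_pos: [0.5078, 0.331, 0.1197]
orientation: [0.706, -0.048, -0.705, -0.048]
ft_force: [-0.7, -2.2, 7.4]
width: 0.0308
```

Run:
```python
from h import *; from rig import arm,imaging
st=arm.sense();mv((.5827,.0268,.22),st)
```

```text
pos [0.5078 0.331  0.1197] yaw(y axis) deg -97.8 tilt [ 0.001  0.    -1.   ] t 50.85 w 0.0308
 shift tool cm [-10.03  29.12 -11.57] dist 32.9
```

Emit:
apply_moves(
  steps=[
    [-0.5,0,0,0,1],
    [-1.5,0,0,0,1],
    [-2.5,0,0,0,1],
    [-3,0,0,0,1],
    [-3,0,0,0,1],
    [-3,1,-0.4,0,1],
    [-2.5,2.5,-1,0,1],
    [0,2.5,-1,0,1],
    [0,2.5,-1,0,1],
    [0,2.5,-1,0,1],
    [0,2.5,-1,0,1],
    [0,2.5,-1,0,1],
    [0,2.5,-1,0,1],
    [0,2.5,-1,0,1],
    [0,2.5,-1,0,1],
    [0,2.5,-1,0,1],
    [0,2,-0.8,0,1],
    [0,1.1,-0.5,0,1],
    [0,0,0,0,1],
    [0,0,0,0,1],
  ],
)

```text
time_s: 52.85
tool_pos: [0.5835, 0.0284, 0.2791]
orientation: [-0.705, 0.047, 0.706, 0.048]
ft_force: [0.2, -0.2, -2.5]
width: 0.0308
```

Run:
```python
from h import *; from rig import arm,imaging
st=arm.sense();mv((.584,.0268,.1267),st)
```

```text
pos [0.5835 0.0284 0.2791] yaw(y axis) deg -97.7 tilt [ 0.     0.001 -1.   ] t 52.85 w 0.0308
 shift tool cm [15.24  0.16 -0.07] dist 15.2
```

Emit:
apply_moves(
  steps=[
    [2,0.15,0,0,1],
    [3,0,0,0,1],
    [3,0,0,0,1],
    [3,0,0,0,1],
    [2,0,0,0,1],
    [0.8,0,0,0,1],
    [0,0,0,0,1],
    [0,0,0,0,1],
  ],
)

```text
time_s: 53.65
tool_pos: [0.5842, 0.0265, 0.1422]
orientation: [0.706, -0.047, -0.705, -0.048]
ft_force: [0.2, 0.1, -3.2]
width: 0.0309
```

Run:
```python
from h import *; from rig import arm,imaging
st=arm.sense();mv((.584,.0268,.1267),st);print(st['ft_force'])
c=imaging.read_camera('side'); cv2.imwrite('pics/s23.png',cv2.resize(c['frame'][120:300,150:390],None,fx=3,fy=3)[:,:,::-1])
```

```text
pos [0.5842 0.0265 0.1422] yaw(y axis) deg -97.7 tilt [ 0.002  0.001 -1.   ] t 53.65 w 0.0309
 shift tool cm [ 1.55 -0.03  0.02] dist 1.5
[ 0.20124258  0.13135216 -3.18961617]
```

View pics/s23.png

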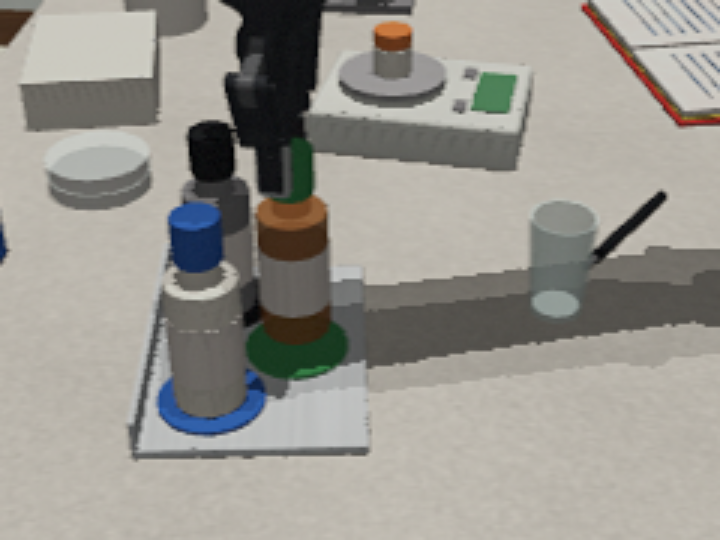

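Green hovers over its coaster, clear of the other two. Lower.

Emit:
apply_moves(
  steps=[
    [0.5,0,0,0,1],
    [0.4,0,0,0,1],
    [0.3,0,0,0,1],
    [0.2,0,0,0,1],
    [0.1,0,0,0,1],
    [0.1,0,0,0,1],
    [0,0,0,0,1],
  ],
)

```text
time_s: 54.4
tool_pos: [0.5846, 0.0252, 0.1267]
orientation: [0.706, -0.048, -0.704, -0.048]
ft_force: [-1.7, -2.5, 8.7]
width: 0.0311
```

Emit:
apply_moves(
  steps=[
    [0,0,0,0,0.5],
    [0,0,0,0,0.2],
    [0,0,0,0,0],
    [0,0,0,0,0],
    [0,0,0,0,0],
    [-2,0,0,0,0],
    [-3,0,0,0,0],
    [-3,0,0,0,0],
    [-3,0,0,0,0],
    [-3,0,0,0,0],
    [0,0,3,0,0],
    [0,0,3,0,0],
    [0,0,0,0,0],
    [0,0,0,0,0],
  ],
)

```text
time_s: 55.8
tool_pos: [0.524, 0.0334, 0.2652]
orientation: [0.706, -0.048, -0.705, -0.048]
ft_force: [0.8, 0.1, 0.5]
width: 0.0851
```

Run:
```python
from h import *; from rig import arm,imaging
st=arm.sense();mv((.5,.0268,.1267),st);print(st['ft_force'])
c=imaging.read_camera('wrist'); cv2.imwrite('pics/w24.png',cv2.resize(c['frame'][30:230,150:410],None,fx=3,fy=3)[:,:,::-1])
T=wristT(st,c);P=[[.6297,.0873],[.5806,.0267],[.6413,-.022]]
for z in (.011,.151): print(((proj(c,[p+[z] for p in P],T)-[150,30])*3).round())
c=imaging.read_camera('side'); cv2.imwrite('pics/s24.png',cv2.resize(c['frame'][120:300,150:390],None,fx=3,fy=3)[:,:,::-1])
print('side',[((proj(c,[p+[z] for p in P])-[150,120])*3).round().tolist() for z in (.011,.151)])
```

```text
pos [0.524  0.0334 0.2652] yaw(y axis) deg -97.8 tilt [ 0.001 -0.001 -1.   ] t 55.8 w 0.0851
 shift tool cm [13.85  0.97  2.3 ] dist 14.1
[0.75616366 0.11293697 0.50887831]
[[246. 221.]
 [402. 319.]
 [498. 154.]]
[[160. 200.]
 [403. 350.]
 [554.  93.]]
side [[[206.0, 396.0], [292.0, 343.0], [219.0, 299.0]], [[189.0, 215.0], [284.0, 168.0], [204.0, 129.0]]]
```

View pics/w24.png

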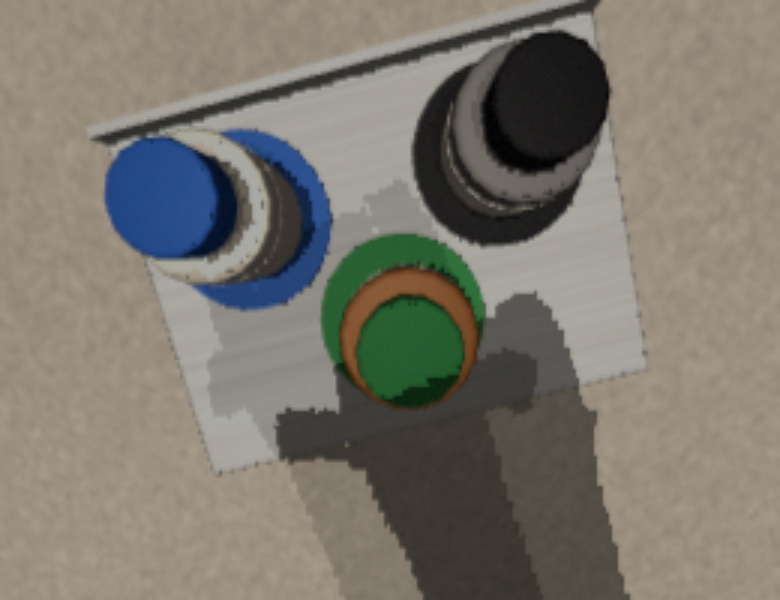

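View pics/s24.png

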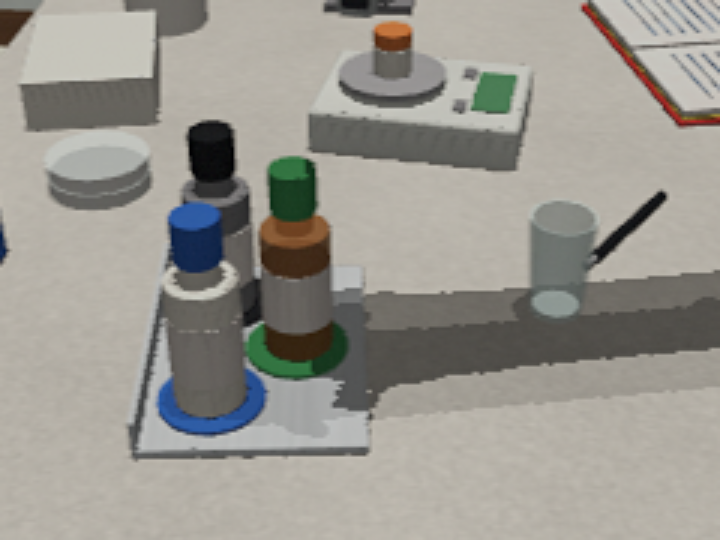

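Cap tops are at blue (162,198), green (410,350) and black (552,95), against coaster predictions of (160,200), (403,350) and (554,93). All are within about 2 mm. I'll do a last jar and beaker check, then hand in.

Run:
```python
from h import *; from rig import arm,imaging
np.set_printoptions(precision=4,suppress=True)
c=imaging.read_camera('top');cv2.imwrite('pics/t25.png',c['frame'][:,:,::-1])
for b in blobs(mask(hsv(c),(3,150,60),(16,255,255)),60):
    if b[1][0]>400: print(b[0],b[1],plane(c,b[1],.096))
print(arm.sense()['time_s'],arm.sense()['width'])
```

```text
[449, 187, 21, 18, 301] [458.9, 195.5] [[ 0.5363 -0.3326  0.096 ]]
[450, 308, 110, 112, 288] [483.0, 348.6] [[ 0.2582 -0.3795  0.096 ]]
55.95 0.08583341417856417
```

View pics/t25.png

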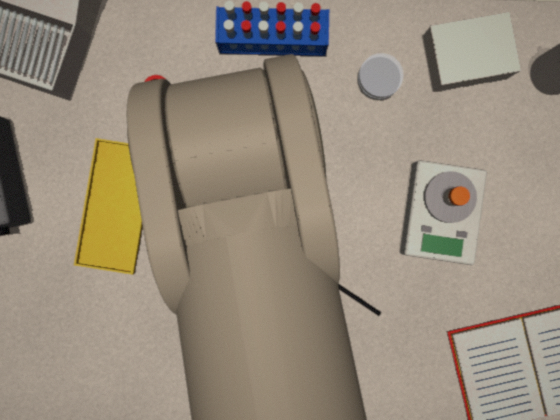

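The top view puts the jar at (0.5363,-0.3326), right on the pan centre (0.536,-0.3325). The beaker has not moved in the side view.

```bash
python3 -c "
from rig import arm
print(arm.finish_job())"
```

```text
the job is handed in; nothing more can be done
None
```

I moved all three bottles upright into the yellow tray, set the jar on the balance pan, then put the black, blue and green bottles back on their own coasters. I handed the job in at about 56 s; the hand-in gave no verdict.

**Bottles:** in the last wrist view, each cap was within about 2 mm of where it should be above its coaster's centre. Green was furthest off, at about 2 mm.

**Jar:** the top camera put it at (0.5363, -0.3326), within 1 mm of the pan centre at (0.536, -0.3325). An earlier wrist check gave about 3 mm.

**Beaker:** it looks unmoved in the last side picture. I did not measure its position at the end, because the arm hid it from the top camera.

**Disagreements:** the cameras differed by about 3–4 mm on where the coasters and bottles were. The jar checks from a top view partly hidden by the arm and from the side view were 10–18 mm off, so I did not rely on them.

**Gripper:** it was open and clear of everything at the end.

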